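Load the inspection shuttle and bring it under the microscope

ROBOT

A 6-joint arm with a two-finger parallel gripper is mounted at the origin on the work surface. World frame = base frame: x ahead of the robot, y to its left, z up, the work surface at z = 0. Lengths are in m, angles in rad, forces in N, time in s.
With the tool pointing down it reaches from about 0.375 to 0.9 m from the base axis. Payload 3.1 kg.
Tool frame: the origin (TCP) lies between the finger pads; the fingertips stand 22 mm ahead of it and the grasp point (between the pads) lies 3 mm ahead of it (manip.nose_length is the distance from the TCP to the fingertips, in m); y points along the fingers, z is the direction in which the jaws open and shut, and the axes are right-handed (so a half turn about y gives the same grasp; the last joint's range is limited). The gripper opens to 87 mm and grips with 3 to 60 N. Pads are 19 mm wide; open, the fingers measure 117 mm over their backs; the gripper's body (75 mm by 190 mm) begins 51 mm behind the grasp point.
Start: joints at [1.109, 0.527, 1.433, -0, 1.181, -0.178], TCP at [0.175, 0.6, 0.245] pointing down, gripper open.
Joint ranges: [-3.08, 3.08], [-0.75, 2.2], [0.22, 2.44], [-1.43, 4.57], [0, 2.65], [-2.85, 2.85]. Speed limits (rad/s): [2.79, 2.79, 3.14, 3.14, 3.14, 3.14].

INTERFACE

Orientations are given as a unit quaternion [x, y, z, w].
In Python, from plant import manip gives the robot as it stands.
- The arm moves only by the tool arm_command, never from a script. Its argument "increments" is a list of rows, each a list of 3 entries, a list of its own where there are three numbers: the finger opening in mm, from 0 to 87, then the shift along the tool's x, y, z in units of 150 mm (1.0 is 150 mm), then the turn about the tool's y in units of 180 degrees (1.0 is 180 degrees). A call has 1 to 8 rows; each row is the pose to reach, as a shift and turn from the pose measured when the call began, along the tool's axes at that moment, turning the shorter way round; what a row does not reach only later rows make up. A row lasts 1/12 s, in which the tool goes at most 41.7 mm and 7.16 degrees, less where a joint would pass 70% of its speed; a pose out of reach is approached as far as the arm can. A call with a number of a shift or a turn outside -1 to 1 is refused whole. A call with a gripper value outside its range is refused whole. The fingers move at their own pace and stop on an object; "squeeze" is the grip in N (left out, the last holds). Time passes only in rows, so rows that repeat a pose let the fingers close. It gives the time, the measured TCP pose, the force and the opening at its end, in the units of the state.
- manip.get_state(): the state, without advancing time (a new reading comes with each control period).
- manip.get_image(name): name is "scene" or "top" or "wrist"; returns a dict with "frame" (384x512x3 uint8, blue, green, red), "vertical_fov" (degrees; the focal length in pixels is half the picture's height over the tangent of half this angle, whatever the lens; pixels are square), "cx", "cy" (the principal point, pixels), "cam_to_world" (4x4, takes a point from camera to world coordinates). Camera axes: x right, y down, z forward; pixel columns grow to the right and rows downward; lengths in m; the calibration is good to about 2 mm. The wrist camera is an equidistant fisheye: a pixel r from the principal point sees the ray r / f radians off the axis. A picture is of the moment at which its call begins. There is no depth.
- manip.hand_in(): hands the job in, once; it reports no verdict.
The state is a dict: "clock": time; "q": joint angles; "qvel": joint speeds; "effort": joint torques, N m; "eef_pos": TCP position; "orientation": TCP orientation; "force": force on the tool from outside, world axes, zero at the start; "ft_torque": the same for the moment, N m; "opening": finger opening in m.
Only numpy, scipy, OpenCV 4.12 (cv2) and the standard library are available. Lean on these libraries where they do the work, as an engineer would, in place of code of your own. Each camera call takes 0.05 s, during which the arm holds its last target. There are 200 camera calls.

TASK

Take the longer of the two aluminium housings out of the steel tray, lay it flat in the nest of the shuttle and press the hinged hold-down frame shut until its catches hold it. Then slide the shuttle along its rail until the housing is centred under the microscope's lens, and last set the ring light to half with the dimmer slider on the sloped control box (centre line of the knob at the long middle tick). Do not bump the microscope and leave everything else where it is.

Things in the scene. Friction and masses are not known exactly. Their poses are not given: they have to be found in the camera images.
- housing: the longer of two flat closed aluminium housings, 100 x 44 x 22 mm, about 0.16 kg, with a grey top label area and a dark round window near one end; lies flat in the tray at the start. Origin: centre of the underside; x along its length, z up. Either end may point either way in the nest.
- short_housing: the shorter aluminium housing, 64 x 44 x 22 mm, same look; beside the other in the tray, to be left there. Origin: centre of the underside; x along its length.
- tray: open stainless tray, 200 x 220 x 26 mm high, walls and floor 3 mm; stands on the table and does not move. Origin: centre of the underside, x along the 200 mm side.
- shuttle (a joint): position of the shuttle on its rail, m: 0 at the end away from the microscope, at most 0.26; it grows towards the microscope, along the -y axis of nest. Stays where it is left; about 2.5 N to move it.
- nest (a point): centre of the nest floor, 42 mm above the table, on the shuttle (110 mm long plate). x across the rail away from the robot, y along the rail away from the microscope, z up. The housing lies lengthwise along x between white lips 10 mm high, 2.5 mm clear on every side; a 34 mm gap in the lips at the middle of each long side admits the fingers.
- shuttle_grip (a point): centre of the top of the shuttle's grip, an upright black post 16 mm across the rail, 24 mm along it, 48 mm tall; stands 74 mm to the +y side of the nest, top 90 mm above the table; axes of nest. With the nest under the lens an upright gripper on it would hit the microscope: lean the gripper's body about 35 degrees away from the microscope (to +y).
- cover (a joint): angle of the hold-down frame, rad: 0 shut (level), 1.7 to 2.05 at the start, at most 2.1. Two spring-ball catches meet its free edge at about 0.10 and must be pressed past with some 8 to 12 N there; below 0.04 they hold it. A stiff hinge with a light opening spring: not caught, it swings part-way open again.
- cover_hinge (a point): middle of the hinge axis of the hold-down frame, on the far side of the nest (68 mm from its centre in +x of nest, 25.5 mm above the nest floor). The axis runs along y of nest; the frame swings up and away from the robot.
- cover_edge (a point): middle of the frame's front bar, on its upper face when shut: 119 mm from the hinge axis, 8 mm above it; z is normal to the frame. Aluminium, 8 mm thick, 98 mm wide along the hinge, 130 mm long plus an 18 mm thumb tab at the middle of the free edge; open window 80 x 70 mm; two catch posts beside the tab (34 mm off its middle) stand 86 mm above the table.
- microscope: video microscope on a boom stand, fixed; origin on the table directly below the lens axis, z up. Black ring light, diameter 100 mm, from 158 to 190 mm above the table; cream body above it to 0.42 m, of about 50 mm radius, with a focus block and side knobs reaching 105 mm to +x; at 0.30 m height a boom runs to a column 250 mm to +x and 92 mm to -y on a flat base.
- lens (a point): centre of the lens face, on the vertical lens axis, 158 mm above the table. It stands over the middle line of the shuttle's rail.
- dimmer (a joint): position of the dimmer slider, m: 0 at the lower end (dark), 0.08 at the upper end (full), half is 0.04; grows up the slope. Stays where it is left; about 2 N to move it.
- dimmer_top (a point): centre of the top of the dimmer knob: black block, 30 mm along its travel, 16 mm across, standing to 32 mm off the panel (its underside 6 mm off), white centre line. Axes: x up the slope (direction of travel), y across, z square out of the panel, which leans 25 degrees from level and faces the robot.
- dimmer_half (a point): where the centre of the knob's top must be at half: 32 mm off the panel over the long middle tick of the scale (ticks every 10 mm on both sides of the slot; fixed). Axes: those of controller.
- controller: cream ring-light control box, 150 mm deep, 160 mm wide, fixed, 40 mm high in front and 98 mm at the back, its top a panel sloping up from the front at 25 degrees. Origin: centre of the underside; x to the back, z up.
- cup: small white plastic cup, 64 mm across, 50 mm high, on the table; leave it. Origin: centre of the underside.
- bottle: white plastic bottle, 60 mm across, 150 mm high; leave it. Origin: centre of the underside.
- screwdriver: screwdriver with black handle, 170 mm, lying on the table in front of the rail; leave it.
- jar: glass jar with steel lid, 60 mm across, 60 mm high; leave it. Origin: centre of the underside.
- brush: wooden brush, 160 mm, lying on the table in front of the control box; leave it.
There are look-alikes about, which are no part of the job. Leave any pink look-alike of the housing alone. Leave any green look-alike of the controller alone.

How it is judged:
By the outcome, as a careful person would: the job done as asked, in the order asked, and still so for the second after the job is handed in, with the robot touching nothing.
It also fails if it takes over 72 s, if anything falls off the work surface, if the arm or the gripper's body presses on something with over 40 N, if the wrist force passes 120 N, or if a joint passes its speed limit or range.

## Working session

There is one attempt and no reset: what is moved stays moved. The work goes in short steps, Python scripts to look and compute and a tool call to move; the robot and the scene stay as the last step left them, time stands still between calls to the robot, and variables do not carry over. Pictures are saved under pics/ and viewed, on a budget of 10 in all, crops included, one or two more only if the job needs it, and the job is handed in when it is done.

Besides the shell and the picture viewer there is one more tool, called after ">>>" by a JSON object that holds its "op" and its "data", one argument or row to a line. arm_command: Moves the arm, as the interface text tells. Its arguments: {"type":"object","properties":{"increments":{"type":"array","items":{"type":"array"}},"squeeze":{"type":"number"}},"required":["increments"]}

```bash
ls; mkdir -p pics
cat > h.py <<'E'
import numpy as np, cv2
from scipy.spatial.transform import Rotation as R
from plant import manip
def ray(im,u,v,fish=False):
    H=im["frame"].shape[0]; f=H/2/np.tan(np.radians(im["vertical_fov"])/2)
    a=np.array([u-im["cx"],v-im["cy"]],float)
    if fish:
        r=np.linalg.norm(a)+1e-9; t=r/f; d=np.r_[a/r*np.sin(t),np.cos(t)]
    else: d=np.r_[a/f,1]
    T=np.array(im["cam_to_world"]); return T[:3,3],T[:3,:3]@d
def onz(im,u,v,z,fish=False):
    o,d=ray(im,u,v,fish); return o+d*(z-o[2])/d[2]
def proj(im,p,fish=False):
    T=np.array(im["cam_to_world"]); c=T[:3,:3].T@(np.array(p)-T[:3,3])
    H=im["frame"].shape[0]; f=H/2/np.tan(np.radians(im["vertical_fov"])/2)
    if fish:
        r=np.hypot(c[0],c[1]); t=np.arctan2(r,c[2]); return np.array([im["cx"],im["cy"]])+f*t*c[:2]/r
    return np.array([im["cx"],im["cy"]])+f*c[:2]/c[2]
def st():
    s=manip.get_state(); return s
def axes(s=None):
    s=s or st(); return R.from_quat(s["orientation"]).as_matrix()
def delta(target,s=None):
    "shift in tool axes, command units"
    s=s or st(); return (axes(s).T@(np.array(target)-s["eef_pos"])/0.15).round(4)
E
python3 - <<'E'
from h import *
import pickle
s=st();print(s);print(axes(s).round(3))
ims={n:manip.get_image(n) for n in("scene","top","wrist")}
pickle.dump(ims,open("ims0.pkl","wb"))
for n,i in ims.items():
    print(n,i["vertical_fov"],i["cx"],i["cy"],np.array(i["cam_to_world"]).round(3).tolist())
    cv2.imwrite(f"pics/{n}0.png",cv2.resize(i["frame"],(800,600),interpolation=cv2.INTER_CUBIC))
E
```

```text
pics
{'clock': 0.0, 'q': array([ 1.10849260e+00,  5.28486932e-01,  1.43387694e+00,  9.92450050e-07,
        1.18136154e+00, -1.78471888e-01]), 'qvel': array([ 0.00343233, -0.00054084, -0.0002375 , -0.00014025, -0.00164662,
       -0.00012062]), 'effort': array([-3.21153275e-03, -4.40046072e+01, -1.76592207e+01,  6.31632912e-02,
        5.83018397e-02, -1.61461403e-04]), 'eef_pos': array([0.17467619, 0.59940252, 0.24356687]), 'orientation': array([ 0.70071327, -0.10025106,  0.0997755 , -0.69928213]), 'force': array([ 0.68642238, -0.85326936,  0.04810704]), 'ft_torque': array([-0.0040799 , -0.01120754,  0.01914813]), 'opening': 0.08664205072124043}
[[ 0.96  -0.001  0.28 ]
 [-0.28  -0.002  0.96 ]
 [-0.    -1.    -0.002]]
scene 55.76920872508699 248.74817881143125 192.04243700135694 [[0.026, 0.726, -0.688, 1.343], [1.0, -0.007, 0.03, -0.017], [0.017, -0.688, -0.725, 0.995], [0.0, 0.0, 0.0, 1.0]]
top 53.99585065724453 257.6889544332935 186.36012420426312 [[-0.076, -0.974, 0.211, 0.234], [-0.997, 0.074, -0.018, 0.051], [0.002, -0.212, -0.977, 1.251], [0.0, 0.0, 0.0, 1.0]]
wrist 65.70646984690485 255.15432904873245 186.82658193828334 [[0.28, 0.924, 0.26, 0.103], [0.96, -0.269, -0.078, 0.62], [-0.002, 0.271, -0.963, 0.384], [0.0, 0.0, 0.0, 1.0]]
```

View pics/top0.png

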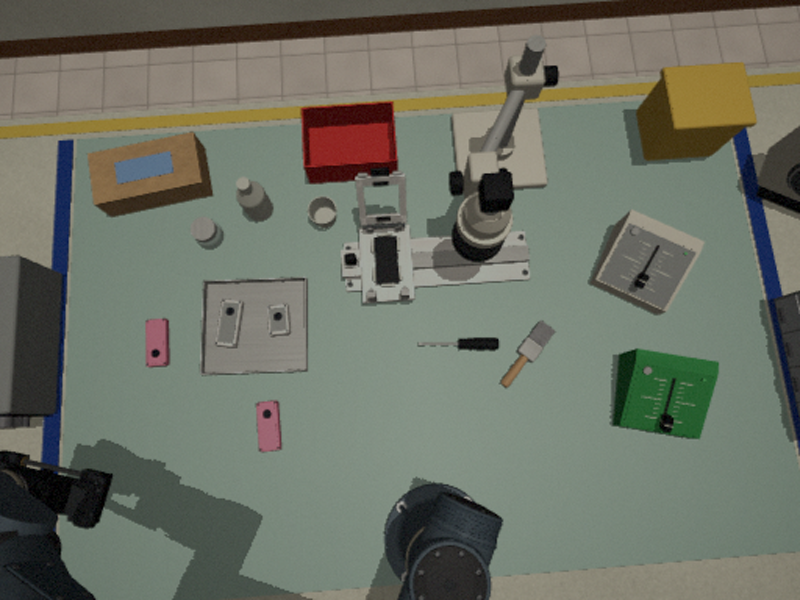

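View pics/scene0.png

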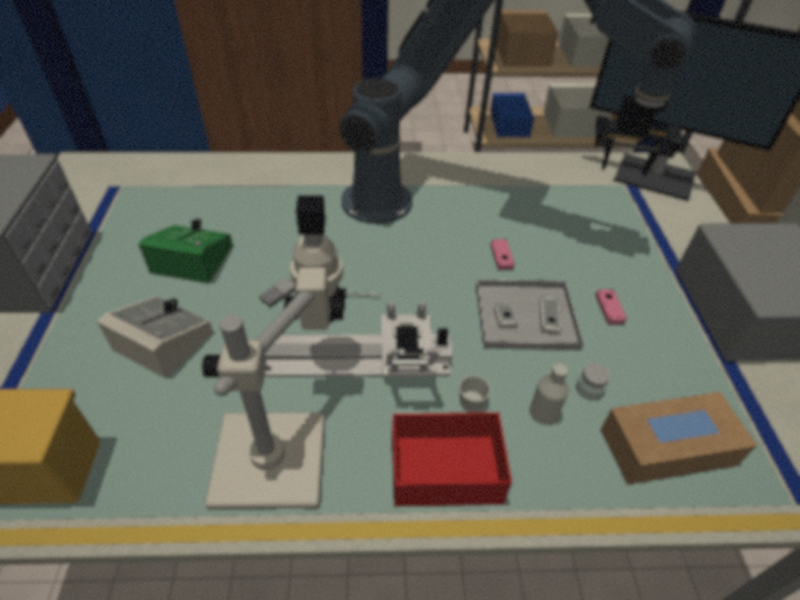

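Top view (800 px): the candidates for the housing are the long housing at (229,323), the short one at (279,320), and pink ones at (157,342) and (268,426). My choice is (229,323). The controller is the cream box at (648,262), and the green one at (668,393) is the look-alike. The shuttle nest is at (387,258), the open frame at (382,200) and the grip at (350,259).

Run:
```python
from h import *
import pickle
im=pickle.load(open("ims0.pkl","rb"))["top"]; F=im["frame"]
k=1.5625
def P(u,v,z): 
    p=onz(im,u/k,v/k,z); return p.round(4)
for n,u,v,z in [("long",229,323,.025),("short",279,320,.025),("trayTL",203,280,.026),("trayTR",306,280,.026),("trayBR",306,374,.026),("trayBL",203,374,.026),("nest",387,258,.052),("grip",350,259,.09),("cuphole",322,205,.05),("dimmer",642,280,.08),("railR",522,254,.01),("lid",205,230,.06)]: print(n,P(u,v,z))
# housing rects
g=cv2.cvtColor(F,cv2.COLOR_BGR2GRAY)
tl=cv2.resize(F[170:245,120:205],None,fx=4.6,fy=4.6,interpolation=cv2.INTER_CUBIC)
sh=cv2.resize(F[100:200,212:345],None,fx=3.4,fy=3.4,interpolation=cv2.INTER_CUBIC)
co=cv2.resize(F[130:205,375:455],None,fx=4.6,fy=3.4,interpolation=cv2.INTER_CUBIC)
C=np.zeros((600,800,3),np.uint8)
a=tl[:,:391]; C[:a.shape[0],:a.shape[1]]=a[:600]
b=cv2.resize(F[130:205,375:455],None,fx=4.6,fy=4.6,interpolation=cv2.INTER_CUBIC); C[:345,400:768]=b
d=cv2.resize(F[105:200,212:345],None,fx=2.6,fy=2.6,interpolation=cv2.INTER_CUBIC); C[350:350+d.shape[0],:d.shape[1]]=d
C=np.clip(C.astype(float)*1.4,0,255).astype(np.uint8)
cv2.imwrite("pics/crop1.png",C)
```

```text
long [0.4582 0.3971 0.025 ]
short [0.4567 0.2921 0.025 ]
trayTL [0.5553 0.4509 0.026 ]
trayTR [0.5387 0.2317 0.026 ]
trayBR [0.3394 0.2399 0.026 ]
trayBL [0.3554 0.4517 0.026 ]
nest [0.567  0.0556 0.052 ]
grip [0.56   0.1309 0.09  ]
cuphole [0.6961 0.1869 0.05  ]
dimmer [ 0.4735 -0.4611  0.08  ]
railR [ 0.5655 -0.2392  0.01  ]
lid [0.655  0.4351 0.06  ]
```

View pics/crop1.png

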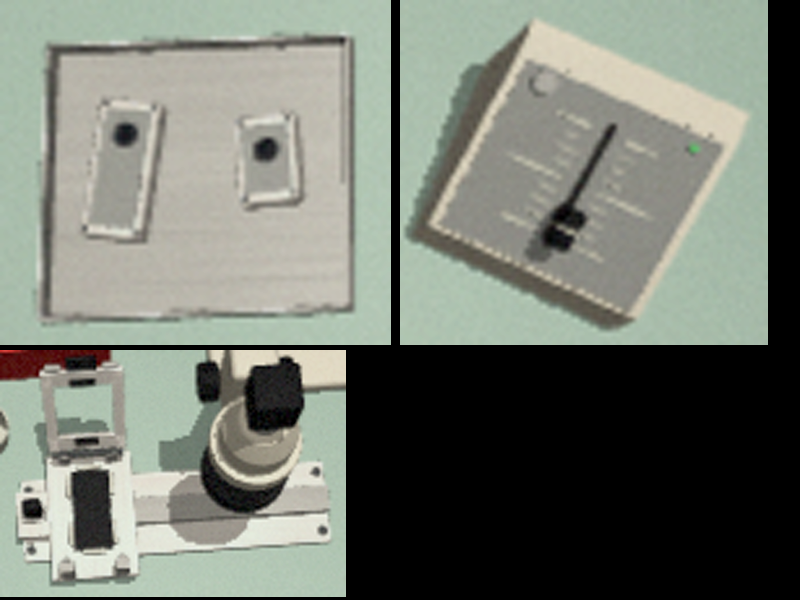

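The close crop confirms the choice: the long housing has corners at about (102,101), (162,105), (147,240) and (84,233), with its window at the far end. I'll move over it for a wrist look.

>>> {"op": "arm_command", "data": {
  "increments": [
    [87,[1.0,0,-0.35],0],
    [87,[1.0,0,-0.35],0],
    [87,[1.0,0,-0.35],0],
    [87,[1.0,0,-0.35],0],
    [87,[1.0,0,-0.35],0]
  ]
}}

```text
clock: 0.57
eef_pos: [0.3091, 0.5037, 0.2435]
orientation: [0.701, -0.101, 0.103, -0.699]
force: [0.5, 0.7, -0.4]
opening: 0.0872
```

>>> {"op": "arm_command", "data": {
  "increments": [
    [87,[1.0,0.1,-0.35],0],
    [87,[1.0,0.1,-0.35],0],
    [87,[1.0,0.1,-0.35],0],
    [87,[1.0,0.1,-0.35],0],
    [87,[1.0,0.1,-0.35],0]
  ]
}}

```text
clock: 0.98
eef_pos: [0.444, 0.4067, 0.2283]
orientation: [0.701, -0.102, 0.106, -0.698]
force: [-0.5, 0.7, -0.2]
opening: 0.087
```

Run:
```python
from h import *
import pickle
s=st();print(s["clock"],s["eef_pos"],axes(s).round(3))
im=manip.get_image("wrist");pickle.dump(im,open("w1.pkl","wb"))
cv2.imwrite("pics/w1.png",cv2.resize(im["frame"],(800,600),interpolation=cv2.INTER_CUBIC))
```

```text
0.9833 [0.44402744 0.40666224 0.22826997] [[ 0.957  0.005  0.291]
 [-0.291 -0.005  0.957]
 [ 0.006 -1.    -0.004]]
```

View pics/w1.png

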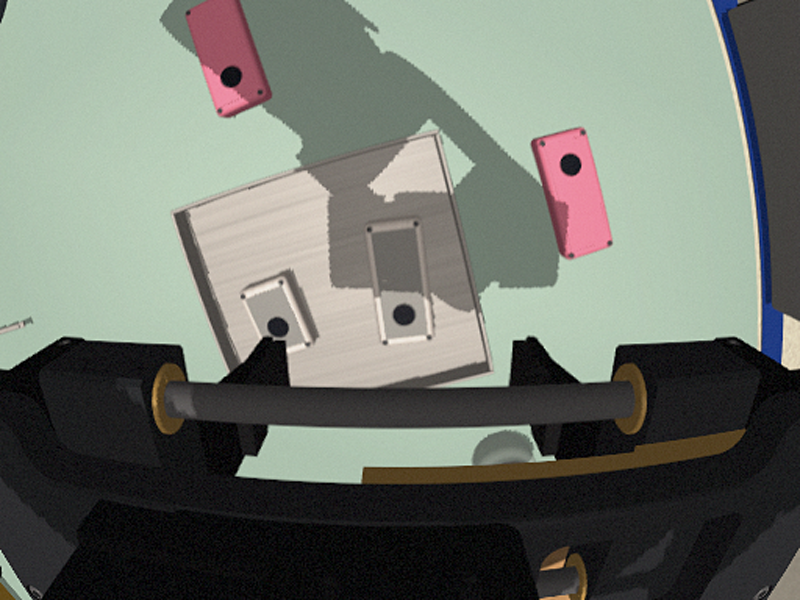

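The wrist view shows the long housing with top-face corners at about (367,222), (422,219), (435,341) and (379,345), and its window at (404,315). I'll cast these onto z = 0.025.

Run:
```python
from h import *
import pickle
im=pickle.load(open("w1.pkl","rb")); k=1.5625
c=np.array([onz(im,(u+.5)/k-.5,(v+.5)/k-.5,.025,True) for u,v in [(367,222),(422,219),(435,341),(379,345)]])
m=c.mean(0); a=(c[2]+c[3]-c[0]-c[1])/2
print(c.round(4),m,np.linalg.norm(a),np.linalg.norm(c[0]-c[1]),np.linalg.norm(c[2]-c[3]),"yaw",np.degrees(np.arctan2(a[1],a[0])))
# top view
im=pickle.load(open("ims0.pkl","rb"))["top"]
q=np.array([onz(im,120+u/4.6-.5,170+v/4.6-.5,.025) for u,v in [(102,101),(159,105),(143,238),(84,233)]]);n=q.mean(0);b=(q[0]+q[1]-q[2]-q[3])/2
print(n,np.linalg.norm(b),np.linalg.norm(q[0]-q[1]),np.degrees(np.arctan2(b[1],b[0])))
s=st();A=axes(s);print("tool x yaw",np.degrees(np.arctan2(A[1,0],A[0,0])),delta([m[0],m[1],.12],s))
# shuttle stuff from top: crop3 scale 2.6 offset (212,105)
t=lambda u,v,z:onz(im,212+u/2.6-.5,105+(v-350)/2.6-.5,z).round(4)
print("nest corners",[t(u,v,.042) for u,v in[(72,470),(110,470),(112,549),(74,549)]])
print("grip",t(32,508,.09),"ring L,R",t(202,470,.158),t(287,470,.158),"ring bottom",t(243,512,.158))
print("rail screws",t(27,489,.01),t(30,549,.01),t(317,470,.01),t(322,530,.01))
```

```text
[[0.407  0.3918 0.025 ]
 [0.4167 0.4315 0.025 ]
 [0.5129 0.4144 0.025 ]
 [0.5032 0.3706 0.025 ]] [0.45997367 0.4020639  0.025     ] 0.09811044099869265 0.04091181557203659 0.04482516220067849 yaw -11.25851093851244
[0.46015962 0.3988201  0.025     ] 0.09601646346442724 0.04133514959010811 -8.009956185105713
tool x yaw -16.910885065051357 [ 0.1314  0.7229 -0.001 ]
nest corners [array([0.622 , 0.0805, 0.042 ]), array([0.6183, 0.0317, 0.042 ]), array([0.5139, 0.0368, 0.042 ]), array([0.5176, 0.0848, 0.042 ])]
grip [0.5617 0.1314 0.09  ] ring L,R [ 0.5734 -0.0734  0.158 ] [ 0.5659 -0.1722  0.158 ] ring bottom [ 0.5194 -0.1159  0.158 ]
rail screws [0.6107 0.1421 0.01  ] [0.5294 0.1427 0.01  ] [ 0.6079 -0.242   0.01  ] [ 0.5261 -0.2388  0.01  ]
```

>>> {"op": "arm_command", "data": {
  "increments": [
    [54,[0.13,0.5,-0.01],-0.039],
    [54,[0.13,0.5,-0.01],-0.039],
    [54,[0.13,0.85,-0.01],-0.039],
    [54,[0.13,0.85,-0.01],-0.039],
    [54,[0.13,0.85,-0.01],-0.039],
    [54,[0.13,0.85,-0.01],-0.039]
  ]
}}

```text
clock: 1.53
eef_pos: [0.4586, 0.4016, 0.1012]
orientation: [0.706, -0.06, 0.061, -0.703]
force: [0.6, 0.3, 0.7]
opening: 0.0573
```

Run:
```python
from h import *
s=st();A=axes(s);print(s["eef_pos"],s["opening"],s["force"],"yaw",np.degrees(np.arctan2(A[1,0],A[0,0])),delta([.460,.4005,.031],s))
```

```text
[0.4586267  0.40164125 0.10120409] 0.05728956273960315 [0.60546537 0.27049434 0.66412116] yaw -9.828894118651055 [ 0.0096  0.4681 -0.004 ]
```

>>> {"op": "arm_command", "data": {
  "increments": [
    [54,[0.01,0.2,-0.004],0],
    [54,[0.01,0.35,-0.004],0],
    [54,[0.01,0.465,-0.004],0],
    [54,[0.01,0.465,-0.004],0],
    [54,[0.01,0.465,-0.004],0]
  ]
}}

```text
clock: 1.95
eef_pos: [0.4607, 0.4016, 0.0334]
orientation: [0.705, -0.059, 0.061, -0.704]
force: [-0.8, 0.2, 0.7]
opening: 0.054
```

>>> {"op": "arm_command", "data": {
  "increments": [
    [30,[0,0,0],0],
    [30,[0,0,0],0],
    [30,[0,0,0],0],
    [30,[0,0,0],0],
    [30,[0,0,0],0],
    [30,[0,0,0],0]
  ],
  "squeeze": 25
}}

```text
clock: 2.45
eef_pos: [0.4619, 0.4025, 0.0359]
orientation: [0.705, -0.058, 0.063, -0.704]
force: [0.0, 0.2, 7.2]
opening: 0.0437
```

>>> {"op": "arm_command", "data": {
  "increments": [
    [30,[0,-0.2,0],0],
    [30,[0,-0.6,0],0],
    [30,[0,-0.9,0],0],
    [30,[0,-0.9,0],0],
    [30,[0,-0.9,0],0]
  ]
}}

```text
clock: 2.87
eef_pos: [0.4643, 0.4049, 0.1779]
orientation: [-0.702, 0.054, -0.066, 0.707]
force: [1.0, 0.6, -0.3]
opening: 0.0439
```

Run:
```python
from h import *
import pickle
s=st();A=axes(s);print(s["eef_pos"],s["opening"],s["force"],"yaw",np.degrees(np.arctan2(A[1,0],A[0,0])),delta([.568,.058,.165],s))
im=manip.get_image("wrist");pickle.dump(im,open("w2.pkl","wb"))
cv2.imwrite("pics/w2.png",cv2.resize(im["frame"],(800,600),interpolation=cv2.INTER_CUBIC))
```

```text
[0.46434541 0.40487862 0.17792651] 0.0439223025698096 [ 1.02996532  0.56859019 -0.26485921] yaw -9.764972903486747 [ 1.0716  0.084  -2.1627]
```

>>> {"op": "arm_command", "data": {
  "increments": [
    [30,[0.4,0,-0.8],0],
    [30,[0.4,0,-0.8],0],
    [30,[0.4,0,-0.8],0],
    [30,[0.4,0,-0.8],0]
  ]
}}

```text
clock: 3.25
eef_pos: [0.502, 0.2701, 0.1735]
orientation: [-0.704, 0.058, -0.065, 0.705]
force: [0.9, 0.4, -1.7]
opening: 0.0436
```

>>> {"op": "arm_command", "data": {
  "increments": [
    [30,[0.4,0,-0.8],0],
    [30,[0.4,0,-0.8],0],
    [30,[0.4,0,-0.8],0],
    [30,[0.4,0,-0.8],0]
  ]
}}

```text
clock: 3.58
eef_pos: [0.541, 0.1369, 0.1726]
orientation: [0.705, -0.059, 0.066, -0.704]
force: [0.4, 0.3, -1.8]
opening: 0.0438
```

>>> {"op": "arm_command", "data": {
  "increments": [
    [30,[0.25,0,-0.55],-0.052],
    [30,[0.25,0,-0.55],-0.052],
    [30,[0.25,0,-0.55],-0.052],
    [30,[0.25,0,-0.55],-0.052],
    [30,[0.25,0,-0.55],-0.052]
  ]
}}

```text
clock: 4.0
eef_pos: [0.5624, 0.0485, 0.1716]
orientation: [0.707, -0.004, 0.008, -0.707]
force: [-1.0, 0.2, -2.8]
opening: 0.0437
```

```bash
cat > look.py <<'E'
import sys
from h import *
import pickle
n,cam=sys.argv[1:3]
s=st();A=axes(s);print(s["clock"],s["eef_pos"],s["opening"],s["force"],"yaw",np.degrees(np.arctan2(A[1,0],A[0,0])),"y",A[:,1].round(3))
im=manip.get_image(cam);pickle.dump(im,open(n+".pkl","wb"))
F=im["frame"]
if len(sys.argv)>3:
    x0,y0,x1,y1=map(int,sys.argv[3:7]); F=F[y0:y1,x0:x1]
k=min(800/F.shape[1],600/F.shape[0]); print("scale",k)
cv2.imwrite(f"pics/{n}.png",np.clip(cv2.resize(F,None,fx=k,fy=k,interpolation=cv2.INTER_CUBIC)*1.2,0,255).astype(np.uint8))
E
python3 look.py w3 wrist
```

```text
4.0 [0.56242008 0.04847211 0.17156799] 0.04367696952428865 [-0.95958114  0.17678645 -2.83780894] yaw -0.9637446139065761 y [ 0.006 -0.001 -1.   ]
scale 1.5625
```

View pics/w3.png

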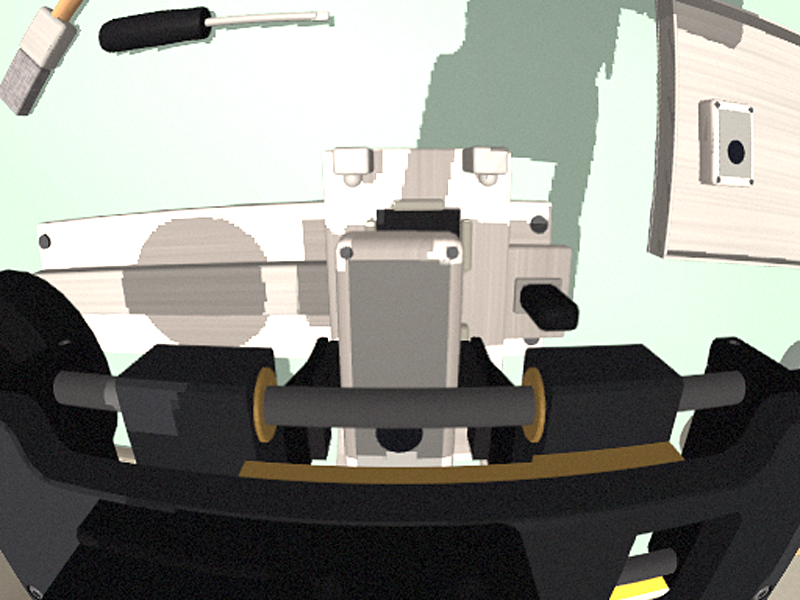

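The wrist view shows the held housing with near corners at (337,236) and (463,236). The nest's black floor has its front edge at row 210, columns 377–460. The catch posts are at (352,160) and (487,160), and the grip is at (548,307).

Run:
```python
from h import *
import pickle
im=pickle.load(open("w3.pkl","rb")); k=1.5625
t=lambda u,v,z:onz(im,(u+.5)/k-.5,(v+.5)/k-.5,z,True).round(4)
print("housing near",t(337,236,.1606),t(463,236,.1606), "sides", t(340,330,.1606),t(462,330,.1606),"far/bottom",t(345,465,.1606),t(453,465,.1606))
print("nest front",t(377,210,.042),t(460,210,.042),"posts",t(352,160,.086),t(487,160,.086),"grip",t(548,292,.09),t(548,302,.09))
print("rail screws",t(43,241,.01),t(540,224,.01))
print("tilt tool axes",axes().round(3))
t=pickle.load(open("ims0.pkl","rb"))["top"]
# black floor in top view
F=t["frame"];g=F.max(2)
m=((g<70)).astype(np.uint8)
n,l,stt,c=cv2.connectedComponentsWithStats(m)
u,v=proj(t,[.567,.057,.042]); L=l[int(v),int(u)]
cn=cv2.findContours((l==L).astype(np.uint8),0,2)[0][0]
r=cv2.minAreaRect(cn);b=cv2.boxPoints(r)
print(r,[onz(t,*p,.042).round(4) for p in b],onz(t,*r[0],.042))
```

```text
housing near [0.5103 0.0286 0.1606] [0.511  0.0702 0.1606] sides [0.5433 0.028  0.1606] [0.544  0.0705 0.1606] far/bottom [0.6018 0.0259 0.1606] [0.6025 0.0692 0.1606]
nest front [0.5143 0.0361 0.042 ] [0.5149 0.0845 0.042 ] posts [0.485  0.0269 0.086 ] [0.4856 0.0921 0.086 ] grip [0.5515 0.1249 0.09  ] [0.5569 0.1253 0.09  ]
rail screws [ 0.5248 -0.2436  0.01  ] [0.5273 0.1435 0.01  ]
tilt tool axes [[ 1.     0.006  0.015]
 [-0.015 -0.001  1.   ]
 [ 0.006 -1.    -0.001]]
((247.19139099121094, 165.75343322753906), (30.065675735473633, 14.152007102966309), 86.633544921875) [array([0.6202, 0.0804, 0.042 ]), array([0.6196, 0.033 , 0.042 ]), array([0.5161, 0.0348, 0.042 ]), array([0.5168, 0.0814, 0.042 ])] [0.56774332 0.05744069 0.042     ]
```

>>> {"op": "arm_command", "data": {
  "increments": [
    [30,[0.043,0.1,0.07],0],
    [30,[0.043,0.35,0.07],0],
    [30,[0.043,0.5,0.07],0],
    [30,[0.043,0.5,0.07],0],
    [30,[0.043,0.5,0.07],0],
    [30,[0.043,0.5,0.07],0]
  ]
}}

```text
clock: 4.55
eef_pos: [0.5695, 0.0609, 0.0975]
orientation: [0.707, -0.002, 0.007, -0.707]
force: [0.1, -1.1, -1.2]
opening: 0.044
```

```bash
python3 look.py w4 wrist; python3 -c "
from h import *;print(delta([.5694,.0589,.075]))"
```

```text
4.55 [0.56947241 0.0608933  0.09753223] 0.04396133322150035 [ 0.14819095 -1.09892636 -1.23871447] yaw -0.7739986209941233 y [ 0.007 -0.001 -1.   ]
scale 1.5625
[-0.0055  0.1542 -0.011 ]
```

View pics/w4.png

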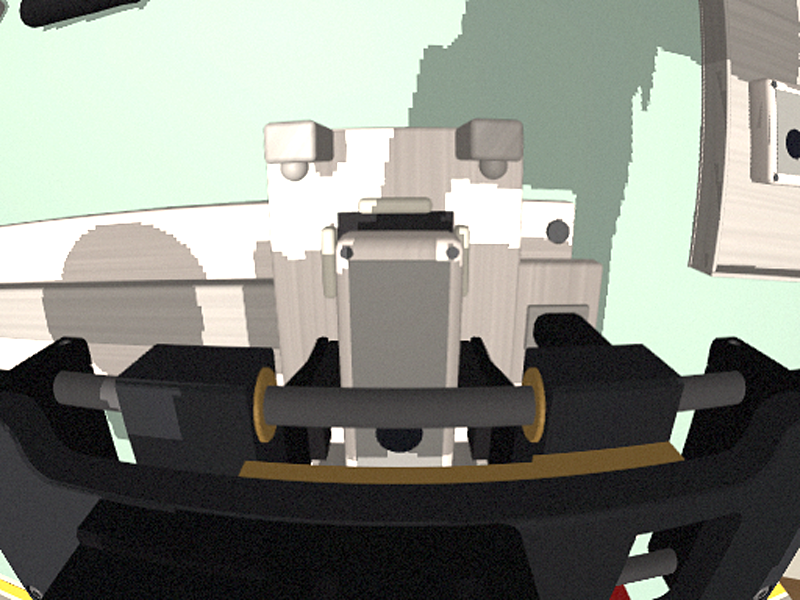

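The floor's front edge now spans (338,212)–(454,212), and the housing's near edge spans (337,236)–(463,236). The side lips are at columns 330 and 466.

Run:
```python
from h import *
import pickle
im=pickle.load(open("w4.pkl","rb")); k=1.5625
t=lambda u,v,z:onz(im,(u+.5)/k-.5,(v+.5)/k-.5,z,True).round(4)
print("housing",t(337,236,.0865),t(463,236,.0865))
print("floor",t(338,212,.042),t(454,212,.042),"lip top side inner",t(336,240,.052),t(460,240,.052),"front lip inner",t(360,212,.052),t(432,212,.052))
print("posts",t(291,128,.086),t(490,128,.086))
```

```text
housing [0.5174 0.0409 0.0865] [0.518  0.0825 0.0865]
floor [0.5142 0.0355 0.042 ] [0.5149 0.0846 0.042 ] lip top side inner [0.5246 0.0356 0.052 ] [0.5253 0.086  0.052 ] front lip inner [0.5134 0.0457 0.052 ] [0.5138 0.0745 0.052 ]
posts [0.481  0.0267 0.086 ] [0.4822 0.0913 0.086 ]
```

>>> {"op": "arm_command", "data": {
  "increments": [
    [30,[0,0.03,-0.009],0],
    [30,[0,0.07,-0.009],0],
    [30,[0,0.11,-0.009],0],
    [30,[0,0.14,-0.009],0],
    [30,[0,0.16,-0.009],0],
    [30,[0,0.165,-0.009],0],
    [30,[0,0.165,-0.009],0]
  ]
}}

```text
clock: 5.18
eef_pos: [0.5708, 0.0591, 0.0774]
orientation: [0.708, -0.001, 0.009, -0.707]
force: [-6.3, 1.1, 25.2]
opening: 0.0436
```

>>> {"op": "arm_command", "data": {
  "increments": [
    [30,[0,-0.01,0],0],
    [30,[0,-0.01,0],0],
    [54,[0,-0.01,0],0],
    [54,[0,-0.01,0],0],
    [54,[0,-0.01,0],0],
    [54,[0,-0.01,0],0]
  ]
}}

```text
clock: 5.68
eef_pos: [0.5706, 0.0591, 0.0783]
orientation: [0.708, -0.001, 0.008, -0.707]
force: [-0.2, -0.2, -0.7]
opening: 0.0532
```

>>> {"op": "arm_command", "data": {
  "increments": [
    [54,[0,-0.2,0],0],
    [54,[0,-0.5,0],0],
    [54,[0,-0.9,0],0],
    [54,[0,-0.9,0],0],
    [54,[0,-0.9,0],0]
  ]
}}

```text
clock: 6.1
eef_pos: [0.5728, 0.0591, 0.2187]
orientation: [0.708, 0.003, 0.012, -0.706]
force: [0.3, -0.5, 1.2]
opening: 0.0541
```

```bash
python3 look.py w5 wrist
```

```text
6.1 [0.5727605  0.05908118 0.21874026] 0.0541334655638464 [ 0.28327294 -0.47846878  1.22690507] yaw -0.7752452811652119 y [ 0.022 -0.003 -1.   ]
scale 1.5625
```

View pics/w5.png

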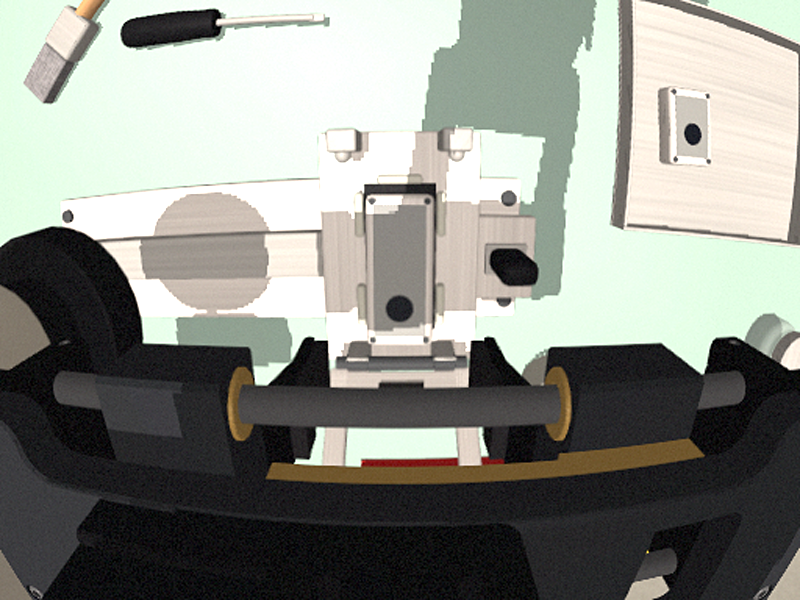

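The housing now reads (367,196)–(433,196) at the near edge and (366,343)–(433,343) at the far edge. A black gap shows at the front (row 184). I'll check whether the far end rides on the lip.

Run:
```python
from h import *
import pickle
im=pickle.load(open("w5.pkl","rb")); k=1.5625
t=lambda u,v,z:onz(im,(u+.5)/k-.5,(v+.5)/k-.5,z,True).round(4)
n=(t(367,196,.064)+t(433,196,.064))/2;f=(t(366,343,.064)+t(433,343,.064))/2; f2=(t(366,343,.074)+t(433,343,.074))/2
print(n,f,f-n,f2, "widths",t(367,196,.064)-t(433,196,.064),t(366,343,.064)-t(433,343,.064))
print("floor",t(365,186,.042),t(435,186,.042),"front lip",t(400,184,.052),"hinge bar",t(335,360,.0675),t(470,360,.0675))
F=im["frame"]; g=F.max(2); 
for u in (245,256,267): print(u,g[112:132,u].tolist())
for u in (245,256,267): print(u,g[212:232,u].tolist())
```

```text
[0.5208 0.0598 0.064 ] [0.6208  0.05815 0.064  ] [ 0.1     -0.00165  0.     ] [0.61645 0.05825 0.074  ] widths [-0.0006 -0.0416  0.    ] [-0.0006 -0.0461  0.    ]
floor [0.5156 0.0362 0.042 ] [0.5162 0.0835 0.042 ] front lip [0.5141 0.0599 0.052 ] hinge bar [0.6317 0.0133 0.0675] [0.633  0.1069 0.0675]
245 [182, 235, 244, 244, 236, 173, 58, 61, 58, 59, 56, 42, 131, 219, 242, 249, 250, 251, 251, 213]
256 [196, 236, 244, 242, 234, 168, 50, 52, 62, 56, 48, 36, 139, 219, 245, 240, 244, 244, 240, 122]
267 [136, 156, 162, 159, 150, 104, 24, 31, 29, 31, 31, 35, 108, 139, 151, 166, 173, 176, 176, 130]
245 [188, 202, 193, 232, 249, 249, 249, 243, 211, 179, 183, 180, 182, 180, 180, 161, 50, 56, 68, 73]
256 [194, 196, 193, 232, 249, 250, 248, 242, 212, 172, 171, 172, 171, 171, 175, 159, 56, 56, 66, 79]
267 [195, 195, 194, 233, 249, 250, 248, 244, 212, 177, 178, 174, 177, 176, 177, 152, 49, 57, 69, 82]
```

>>> {"op": "arm_command", "data": {
  "increments": [
    [0,[0.1,0.2,0],0],
    [0,[0.13,0.4,0],0],
    [0,[0.13,0.65,0],0],
    [0,[0.13,0.73,0],0],
    [0,[0.13,0.73,0],0],
    [0,[0.13,0.73,0],0],
    [0,[0.13,0.73,0],0]
  ]
}}

```text
clock: 6.73
eef_pos: [0.5931, 0.0586, 0.1077]
orientation: [0.708, 0.002, 0.011, -0.706]
force: [-0.6, 0.0, 0.1]
opening: 0.0152
```

```bash
python3 -c "
from h import *;s=st();print(s['eef_pos'],s['force'],s['opening'],axes(s).round(3))
print(delta([.592,.059,.086]))"
```

```text
[0.59306262 0.05864005 0.10774031] [-0.55503126  0.01353444  0.05351039] 0.015190443872539653 [[ 1.     0.018  0.014]
 [-0.014 -0.002  1.   ]
 [ 0.018 -1.    -0.002]]
[-0.0098  0.1448  0.0026]
```

>>> {"op": "arm_command", "data": {
  "increments": [
    [0,[-0.01,0.05,0],0],
    [0,[-0.01,0.09,0],0],
    [0,[-0.01,0.12,0],0],
    [0,[-0.01,0.12,0],0],
    [0,[-0.01,0.12,0],0],
    [0,[-0.01,0.12,0],0]
  ]
}}

```text
clock: 7.23
eef_pos: [0.5931, 0.0589, 0.0939]
orientation: [0.708, 0.003, 0.013, -0.706]
force: [-5.1, 0.9, 19.5]
opening: 0.0005
```

>>> {"op": "arm_command", "data": {
  "increments": [
    [0,[0,0.02,0],0],
    [0,[0,0.03,0],0],
    [0,[0,0.04,0],0],
    [0,[0,0.04,0],0],
    [0,[0,0.04,0],0]
  ]
}}

```text
clock: 7.65
eef_pos: [0.5932, 0.059, 0.0936]
orientation: [0.708, 0.004, 0.013, -0.706]
force: [-10.2, 0.1, 32.1]
opening: 0.0007
```

The far end rides on the far lip, because contact was about 8 mm too high. I'll regrasp and shift it toward the robot.

>>> {"op": "arm_command", "data": {
  "increments": [
    [0,[0,-0.15,0],0],
    [56,[-0.15,-0.15,0],0],
    [56,[-0.15,-0.15,0],0],
    [56,[-0.15,-0.15,0],0],
    [56,[-0.15,-0.15,0],0],
    [56,[-0.15,-0.15,0],0],
    [56,[-0.15,-0.15,0],0],
    [56,[-0.15,-0.15,0],0]
  ]
}}

```text
clock: 8.32
eef_pos: [0.5705, 0.0593, 0.1149]
orientation: [0.708, 0.004, 0.013, -0.706]
force: [0.3, -1.1, 0.0]
opening: 0.0391
```

```bash
python3 -c "
from h import *;s=st();print(s['eef_pos'],s['force'],s['opening'],axes(s).round(3))
print(delta([.5705,.0592,.0795]))"
```

```text
[0.57053496 0.05926676 0.11485361] [ 0.28239562 -1.14429693  0.02086477] 0.03909362735591671 [[ 1.     0.024  0.013]
 [-0.013 -0.003  1.   ]
 [ 0.025 -1.    -0.002]]
[-6.000e-03  2.356e-01  1.000e-04]
```

>>> {"op": "arm_command", "data": {
  "increments": [
    [56,[-0.006,0,0],0],
    [56,[-0.006,0,0],0],
    [56,[-0.006,0.1,0],0],
    [56,[-0.006,0.2,0],0],
    [56,[-0.006,0.235,0],0],
    [56,[-0.006,0.235,0],0],
    [56,[-0.006,0.235,0],0]
  ]
}}

```text
clock: 8.9
eef_pos: [0.5704, 0.0592, 0.0795]
orientation: [0.708, 0.004, 0.013, -0.706]
force: [-0.1, 0.5, 0.0]
opening: 0.0562
```

>>> {"op": "arm_command", "data": {
  "increments": [
    [30,[0,0,0],0],
    [30,[0,0,0],0],
    [30,[0,0,0],0],
    [30,[0,0,0],0],
    [30,[0,0,0],0],
    [30,[0,0,0],0]
  ]
}}

```text
clock: 9.4
eef_pos: [0.5709, 0.0592, 0.0801]
orientation: [0.708, 0.004, 0.013, -0.706]
force: [-0.5, -0.4, 4.5]
opening: 0.0434
```

>>> {"op": "arm_command", "data": {
  "increments": [
    [30,[0,-0.02,0],0],
    [30,[-0.01,-0.02,0],0],
    [30,[-0.022,-0.02,0],0],
    [30,[-0.022,-0.01,0],0],
    [30,[-0.022,0.01,0],0],
    [30,[-0.022,0.01,0],0],
    [30,[-0.022,0.01,0],0]
  ]
}}

```text
clock: 9.98
eef_pos: [0.5677, 0.0592, 0.0784]
orientation: [0.708, 0.004, 0.013, -0.706]
force: [-0.9, 1.0, 0.7]
opening: 0.0437
```

>>> {"op": "arm_command", "data": {
  "increments": [
    [56,[0,0,0],0],
    [56,[0,0,0],0],
    [56,[0,0,0],0],
    [56,[0,-0.1,0],0],
    [56,[0,-0.24,0],0],
    [0,[0.15,-0.24,0],0],
    [0,[0.15,-0.24,0],0],
    [0,[0.15,-0.24,0],0]
  ]
}}

```text
clock: 10.65
eef_pos: [0.5901, 0.0589, 0.1153]
orientation: [0.708, 0.005, 0.014, -0.706]
force: [-0.7, -1.1, -0.4]
opening: 0.0431
```

>>> {"op": "arm_command", "data": {
  "increments": [
    [0,[0,0,0],0],
    [0,[0,0,0],0],
    [0,[0,0,0],0],
    [0,[0,0.08,0],0],
    [0,[0,0.12,0],0],
    [0,[0,0.14,0],0],
    [0,[0,0.14,0],0],
    [0,[0,0.14,0],0]
  ]
}}

```text
clock: 11.32
eef_pos: [0.5903, 0.0588, 0.0936]
orientation: [0.708, 0.004, 0.014, -0.706]
force: [-0.3, 0.2, 0.5]
opening: 0.001
```

>>> {"op": "arm_command", "data": {
  "increments": [
    [0,[0,0.03,0],0],
    [0,[0,0.05,0],0],
    [0,[0,0.06,0],0],
    [0,[0,0.06,0],0]
  ]
}}

```text
clock: 11.65
eef_pos: [0.5908, 0.0588, 0.0864]
orientation: [0.708, 0.005, 0.014, -0.706]
force: [-1.9, -0.0, 11.5]
opening: 0.0005
```

Seated: tip contact at z ≈ 0.064. Next is the cover angle, from the front bar and tab in the top view (crop pixels, tab at about (82,360)).

Run:
```python
from h import *
import pickle
im=pickle.load(open("ims0.pkl","rb"))["top"]
hx,hz=.635,.0675
for u,v in [(82,357),(82,368),(82,374),(82,386)]:
    o,d=ray(im,212+u/2.6-.5,105+(v-350)/2.6-.5)
    # intersect with y=.0605
    p=o+d*((.0605-o[1])/d[1]) if abs(d[1])>.02 else None
    # use circle: distance from hinge r in xz
    for r in (.148,.130,.111):
        ts=np.linspace(.7,1.4,4000);P=o+d*ts[:,None];D=np.hypot(P[:,0]-hx,P[:,2]-hz)
        i=np.where(np.diff(np.sign(D-r)))[0]
        print((u,v),r,[(P[j].round(3).tolist(),round(np.arctan2(P[j,2]-hz,-(P[j,0]-hx)),2)) for j in i])
s=st();print(s["eef_pos"],delta([.60,.059,.145]))
```

```text
(82, 357) 0.148 [([0.707, 0.056, 0.197], np.float64(2.08)), ([0.78, 0.057, 0.036], np.float64(-2.93))]
(82, 357) 0.13 [([0.722, 0.056, 0.164], np.float64(2.3)), ([0.765, 0.057, 0.068], np.float64(3.13))]
(82, 357) 0.111 []
(82, 368) 0.148 [([0.69, 0.057, 0.205], np.float64(1.95)), ([0.773, 0.058, 0.015], np.float64(-2.78))]
(82, 368) 0.13 [([0.701, 0.057, 0.179], np.float64(2.11)), ([0.762, 0.058, 0.04], np.float64(-2.93))]
(82, 368) 0.111 [([0.718, 0.058, 0.141], np.float64(2.41)), ([0.745, 0.058, 0.078], np.float64(3.04))]
(82, 374) 0.148 [([0.682, 0.058, 0.208], np.float64(1.89)), ([0.769, 0.059, 0.005], np.float64(-2.7))]
(82, 374) 0.13 [([0.692, 0.058, 0.185], np.float64(2.02)), ([0.759, 0.059, 0.028], np.float64(-2.83))]
(82, 374) 0.111 [([0.705, 0.058, 0.154], np.float64(2.25)), ([0.746, 0.059, 0.059], np.float64(-3.06))]
(82, 386) 0.148 [([0.665, 0.059, 0.212], np.float64(1.78)), ([0.759, 0.06, -0.013], np.float64(-2.56))]
(82, 386) 0.13 [([0.674, 0.059, 0.192], np.float64(1.87)), ([0.75, 0.06, 0.008], np.float64(-2.66))]
(82, 386) 0.111 [([0.684, 0.059, 0.167], np.float64(2.03)), ([0.74, 0.06, 0.032], np.float64(-2.82))]
[0.59076179 0.05882513 0.08643418] [ 0.0718 -0.3887  0.0009]
```

Cover angle is about 2.05. The bar's outer face is at about (0.697, z 0.170). I'll go over the top, off-centre in +y to keep clear of the microscope knobs, and come down behind it.

>>> {"op": "arm_command", "data": {
  "increments": [
    [0,[0,-0.25,0],0],
    [0,[0,-0.5,0],0],
    [0,[-0.05,-0.75,0.1],0],
    [0,[-0.05,-1.0,0.2],0],
    [0,[-0.05,-1.0,0.2],0],
    [0,[-0.05,-1.0,0.2],0]
  ]
}}

```text
clock: 12.15
eef_pos: [0.5812, 0.0901, 0.239]
orientation: [0.708, 0.008, 0.016, -0.706]
force: [0.2, 0.6, -0.4]
opening: 0.0003
```

>>> {"op": "arm_command", "data": {
  "increments": [
    [0,[0,-0.2,0],0],
    [0,[0.2,-0.2,0],0],
    [0,[0.45,-0.2,0],0],
    [0,[0.7,-0.2,0],0],
    [0,[0.95,-0.2,0],0],
    [0,[0.95,-0.2,0],0],
    [0,[0.95,-0.2,0],0]
  ]
}}

```text
clock: 12.73
eef_pos: [0.7231, 0.0877, 0.2699]
orientation: [0.708, 0.006, 0.014, -0.706]
force: [-0.9, -0.3, 0.2]
opening: 0.0006
```

```bash
python3 -c "
from h import *;s=st();print(s['eef_pos'],s['force'],s['opening'],axes(s).round(3))
print(delta([.745,.09,.187]))"
```

```text
[0.7231111  0.08773235 0.26986453] [-0.92522401 -0.33128627  0.22395246] 0.0005610376548850439 [[ 1.     0.028  0.012]
 [-0.012 -0.003  1.   ]
 [ 0.028 -1.    -0.003]]
[0.13   0.5563 0.0186]
```

>>> {"op": "arm_command", "data": {
  "increments": [
    [0,[0.13,0.0,0.015],0],
    [0,[0.13,0.2,0.015],0],
    [0,[0.13,0.4,0.015],0],
    [0,[0.13,0.555,0.015],0],
    [0,[0.13,0.555,0.015],0],
    [0,[0.13,0.555,0.015],0]
  ]
}}

```text
clock: 13.23
eef_pos: [0.7423, 0.0894, 0.1846]
orientation: [0.708, 0.003, 0.012, -0.706]
force: [-0.4, -0.3, 1.2]
opening: 0.0004
```

>>> {"op": "arm_command", "data": {
  "increments": [
    [0,[-0.13,0.0,0],0],
    [0,[-0.25,-0.02,0],0],
    [0,[-0.35,-0.07,0],0],
    [0,[-0.45,-0.11,0],0],
    [0,[-0.55,-0.13,0],0],
    [0,[-0.65,-0.15,0],0],
    [0,[-0.75,-0.16,0],0],
    [0,[-0.75,-0.16,0],0]
  ]
}}

```text
clock: 13.9
eef_pos: [0.6275, 0.0911, 0.2092]
orientation: [0.708, 0.004, 0.012, -0.706]
force: [-0.9, 0.1, 0.7]
opening: 0.0002
```

```bash
python3 -c "
from h import *;s=st();print(s['eef_pos'],s['force'],s['opening'],axes(s).round(3))
for t in [(.608,.205),(.576,.189),(.55,.164),(.532,.132),(.526,.109),(.5245,.0975)]: print(t,delta([t[0],.089,t[1]]))"
```

```text
[0.62748123 0.09105254 0.20918811] [-0.86736594  0.05603158  0.65154733] 0.00015197547930151178 [[ 1.     0.023  0.012]
 [-0.012 -0.003  1.   ]
 [ 0.023 -1.    -0.003]]
(0.608, 0.205) [-0.1303  0.025  -0.0151]
(0.576, 0.189) [-0.346   0.1267 -0.0173]
(0.55, 0.164) [-0.5232  0.2893 -0.0189]
(0.532, 0.132) [-0.6481  0.4998 -0.0196]
(0.526, 0.109) [-0.6916  0.6522 -0.0196]
(0.5245, 0.0975) [-0.7034  0.7286 -0.0195]
```

>>> {"op": "arm_command", "data": {
  "increments": [
    [0,[-0.13,0.025,-0.01],0],
    [0,[-0.24,0.07,-0.01],0],
    [0,[-0.345,0.125,-0.01],0],
    [0,[-0.44,0.2,-0.01],0],
    [0,[-0.52,0.29,-0.01],0],
    [0,[-0.59,0.39,-0.01],0],
    [0,[-0.65,0.5,-0.01],0],
    [0,[-0.65,0.5,-0.01],0]
  ]
}}

```text
clock: 14.57
eef_pos: [0.5297, 0.0905, 0.1309]
orientation: [0.708, 0.003, 0.011, -0.706]
force: [-0.0, -0.6, -0.5]
opening: 0.0005
```

>>> {"op": "arm_command", "data": {
  "increments": [
    [0,[-0.025,0.08,0],0],
    [0,[-0.045,0.15,0],0],
    [0,[-0.055,0.2,0],0],
    [0,[-0.055,0.2,0],0],
    [0,[-0.055,0.22,0],0],
    [0,[-0.055,0.22,0],0]
  ]
}}

```text
clock: 15.07
eef_pos: [0.5235, 0.0905, 0.0984]
orientation: [0.708, 0.003, 0.012, -0.706]
force: [-0.3, 0.6, -0.2]
opening: 0.0006
```

Run:
```python
from h import *
import pickle
a=manip.get_image("top");b=manip.get_image("scene");w=manip.get_image("wrist");pickle.dump((a,b,w),open("c6.pkl","wb"))
A=cv2.resize(a["frame"][100:210,200:345],(400,300),interpolation=3);B=cv2.resize(b["frame"][170:265,230:356],(400,300),interpolation=3)
W=cv2.resize(w["frame"],(400,300),interpolation=3)
C=np.vstack([np.hstack([A,B]),np.hstack([W,W*0])]);cv2.imwrite("pics/c6.png",np.clip(C*1.2,0,255).astype(np.uint8))
```

```text
(no output)
```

View pics/c6.png

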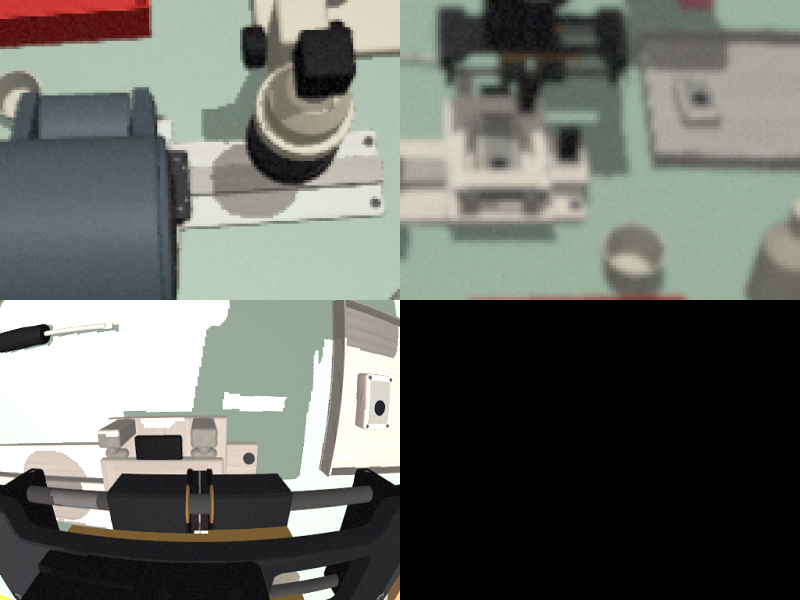

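The frame is down, with the black tab between the catch posts and the finger over the front bar. I'll press it home.

>>> {"op": "arm_command", "data": {
  "increments": [
    [0,[-0.02,0.02,-0.03],0],
    [0,[-0.03,0.05,-0.06],0],
    [0,[-0.03,0.08,-0.06],0],
    [0,[-0.03,0.1,-0.06],0],
    [0,[-0.03,0.1,-0.06],0]
  ]
}}

```text
clock: 15.63
eef_pos: [0.5227, 0.081, 0.0961]
orientation: [0.709, 0.009, 0.016, -0.705]
force: [-15.6, -0.4, 92.6]
opening: 0.0004
```

>>> {"op": "arm_command", "data": {
  "increments": [
    [0,[0,-0.15,0],0],
    [0,[-0.1,-0.4,0.1],0],
    [0,[-0.2,-0.8,0.2],0],
    [0,[-0.2,-0.8,0.2],0],
    [0,[-0.2,-0.8,0.2],0]
  ]
}}

```text
clock: 16.05
eef_pos: [0.4897, 0.1129, 0.2197]
orientation: [0.709, 0.012, 0.018, -0.705]
force: [0.7, -0.1, -0.3]
opening: 0.0003
```

```bash
python3 look.py w7 wrist; python3 -c "
from h import *;print(axes().round(3))"
```

```text
16.05 [0.48969739 0.11294012 0.21968867] 0.00025621769652669135 [ 0.65993146 -0.14769865 -0.28449649] yaw -0.48564283357225824 y [ 0.043 -0.005 -0.999]
scale 1.5625
[[ 0.999  0.04   0.009]
 [-0.009 -0.005  1.   ]
 [ 0.04  -0.999 -0.005]]
```

View pics/w7.png

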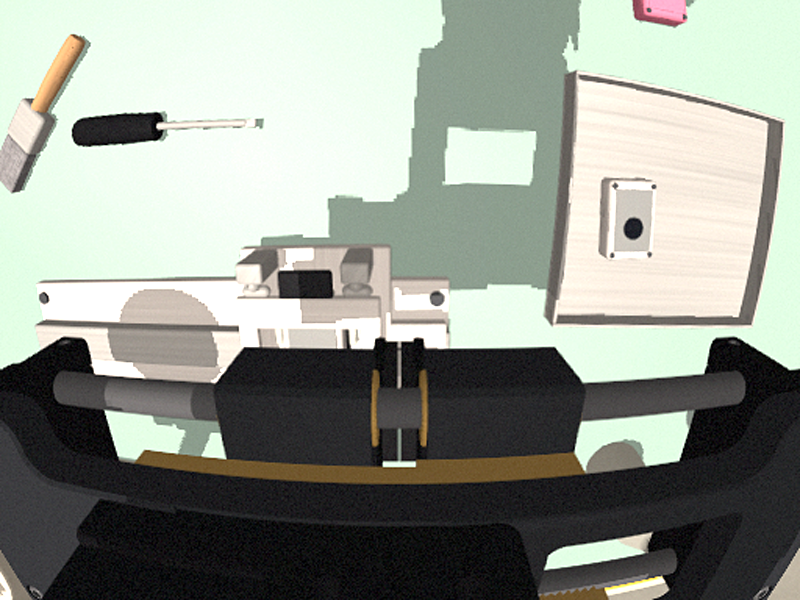

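Run:
```python
from h import *
import pickle
im=pickle.load(open("w7.pkl","rb")); k=1.5625
t=lambda u,v,z:onz(im,(u+.5)/k-.5,(v+.5)/k-.5,z,True).round(4)
print("tab",t(279,271,.0755),t(331,271,.0755),"if +15mm",t(306,271,.09),"expected front x .487")
print("posts",t(252,254,.086),t(357,256,.086),"bar front edge",t(245,299,.0755),t(378,298,.0755),"window near edge",t(290,322,.0755))
im=pickle.load(open("c6.pkl","rb"))[0]
q=lambda u,v,z:onz(im,200+u*.3625-.5,100+v*.36667-.5,z).round(4)
print("ring L,R,bottom",q(247,135,.158),q(354,135,.158),q(297,183,.158), "L/R z.19 cream",q(256,115,.19),q(354,115,.19))
b=pickle.load(open("ims0.pkl","rb"))["scene"]
cv2.imwrite("pics/d8.png",cv2.resize(b["frame"][115:240,150:290],None,fx=4.6,fy=4.6,interpolation=3))
```

```text
tab [0.4862 0.0349 0.0755] [0.4867 0.069  0.0755] if +15mm [0.4824 0.056  0.09  ] expected front x .487
posts [0.4721 0.0212 0.086 ] [0.4746 0.087  0.086 ] bar front edge [0.5051 0.0094 0.0755] [0.5049 0.0985 0.0755] window near edge [0.5215 0.0393 0.0755]
ring L,R,bottom [ 0.5786 -0.0734  0.158 ] [ 0.5698 -0.1908  0.158 ] [ 0.5195 -0.1225  0.158 ] L/R z.19 cream [ 0.5904 -0.0815  0.19  ] [ 0.5825 -0.1863  0.19  ]
```

Run:
```python
from h import *
import pickle
from scipy.optimize import least_squares
def fit(P,c0):
    r=least_squares(lambda c:np.hypot(P[:,0]-c[0],P[:,1]-c[1])-.05,c0,loss="soft_l1",f_scale=.001)
    e=np.hypot(P[:,0]-r.x[0],P[:,1]-r.x[1])-.05
    return r.x.round(4),np.abs(e).mean().round(4),len(P)
for nm,im in [("t0",pickle.load(open("ims0.pkl","rb"))["top"]),("t6",pickle.load(open("c6.pkl","rb"))[0])]:
  F=im["frame"].astype(float).max(2)
  for th in (70,85,100):
    m=(F<th).astype(np.uint8)
    n,l,s,c=cv2.connectedComponentsWithStats(m)
    u,v=proj(im,[.524,-.122,.165]); L=l[int(round(v)),int(round(u))]
    # outermost edge per column (lowest row), near arc
    E=[]
    for col in range(s[L,0],s[L,0]+s[L,2]):
        rows=np.where(l[:,col]==L)[0]
        if len(rows): E.append(onz(im,col,rows.max()+.5,.158))
    E=np.array(E); E=E[(E[:,0]<.56)]
    print(nm,th,s[L],fit(E[:,:2],[.568,-.122]))
# wrist w5: use top rim z=.19
for w in("w5","w3"):
  im=pickle.load(open(w+".pkl","rb"));F=im["frame"].astype(float).max(2)
  m=(F<70).astype(np.uint8);E=[]
  for row in range(150,225):
    r=m[row,:110]; i=np.where(r)[0]
    if len(i) and i.max()<100: E.append((i.max()+.5,row))
  print(w,E[:3],E[-3:],len(E))
  for z in(.158,.19):
    P=np.array([onz(im,u,v,z,True) for u,v in E]);print(z,fit(P[:,:2],[.568,-.122]),P[:,1].max())
```

```text
t0 70 [289 142  34  27 375] (array([ 0.5669, -0.1204]), np.float64(0.0009), 33)
t0 85 [277 140  46  32 451] (array([ 0.5542, -0.0987]), np.float64(0.0095), 46)
t0 100 [ 265   75   85   98 2164] (array([ 0.5454, -0.1026]), np.float64(0.0243), 73)
t6 70 [289 142  33  26 307] (array([ 0.5676, -0.1204]), np.float64(0.0008), 32)
t6 85 [289 142  33  27 361] (array([ 0.567 , -0.1202]), np.float64(0.0007), 32)
t6 100 [278 141  45  31 436] (array([ 0.5545, -0.1001]), np.float64(0.009), 45)
w5 [(np.float64(54.5), 150), (np.float64(56.5), 151), (np.float64(57.5), 152)] [(np.float64(90.5), 217), (np.float64(90.5), 218), (np.float64(90.5), 219)] 70
0.158 (array([ 0.567 , -0.1241]), np.float64(0.0002), 70) -0.07377674715455307
0.19 (array([ 0.5583, -0.1025]), np.float64(0.0004), 70) -0.052280436122776615
w3 [(np.float64(29.5), 150), (np.float64(30.5), 151), (np.float64(30.5), 152)] [(np.float64(61.5), 218), (np.float64(62.5), 219), (np.float64(62.5), 220)] 56
0.158 (array([ 0.5668, -0.1255]), np.float64(0.0028), 56) -0.0778671526997149
0.19 (array([ 0.4979, -0.0178]), np.float64(0.0025), 56) -0.0512735407283776
```

The cover is shut: its tab front is at x = 0.4865 against the expected 0.487. The lens is at about (0.567, -0.122). Pressing dragged the shuttle slightly, so nest y is now about 0.053.

My moves can't lean the gripper, so I'll push the post from its +y side with one open finger. The jaws go along x and the body stays toward the robot, which leaves about 8 mm to the ring.

>>> {"op": "arm_command", "data": {
  "increments": [
    [30,[0.17,0,0.48],0.05],
    [60,[0.17,0,0.48],0.1],
    [87,[0.17,0,0.48],0.14],
    [87,[0.17,0,0.48],0.18],
    [87,[0.17,0,0.48],0.22],
    [87,[0.17,0,0.48],0.25],
    [87,[0.17,0,0.48],0.28],
    [87,[0.17,0,0.48],0.28]
  ]
}}

```text
clock: 16.77
eef_pos: [0.5149, 0.1835, 0.216]
orientation: [-0.634, 0.293, -0.317, 0.642]
force: [-0.3, 1.2, 0.7]
opening: 0.0456
```

>>> {"op": "arm_command", "data": {
  "increments": [
    [87,[0,0,0],0.05],
    [87,[0,0,0],0.1],
    [87,[0,0,0],0.14],
    [87,[0,0,0],0.18],
    [87,[0,0,0],0.22],
    [87,[0,0,0],0.22],
    [87,[0,0,0],0.22]
  ]
}}

```text
clock: 17.35
eef_pos: [0.5145, 0.183, 0.2146]
orientation: [0.49, -0.493, 0.513, -0.504]
force: [0.3, -0.3, -0.5]
opening: 0.0855
```

```bash
python3 -c "
from h import *;s=st();A=axes(s);print(s['eef_pos'],s['q'].round(2),s['opening'],A.round(3),np.degrees(np.arctan2(A[1,0],A[0,0])))
print(delta([.516,.175,.083]))"
```

```text
[0.51449144 0.18304403 0.21455606] [ 0.14  0.45  1.68 -0.01  0.97  0.16] 0.08550164335504092 [[-0.012  0.034  0.999]
 [-1.    -0.006 -0.012]
 [ 0.006 -0.999  0.034]] -90.68293211958931
[ 0.0483  0.8772 -0.019 ]
```

>>> {"op": "arm_command", "data": {
  "increments": [
    [87,[0.04,0.2,-0.02],0],
    [87,[0.04,0.45,-0.02],0],
    [87,[0.04,0.7,-0.02],0],
    [87,[0.04,0.87,-0.02],0],
    [87,[0.04,0.87,-0.02],0],
    [87,[0.04,0.87,-0.02],0]
  ]
}}

```text
clock: 17.85
eef_pos: [0.5146, 0.1758, 0.0824]
orientation: [0.492, -0.493, 0.511, -0.503]
force: [0.5, -0.3, 1.0]
opening: 0.0871
```

>>> {"op": "arm_command", "data": {
  "increments": [
    [87,[0.1,0,0],0],
    [87,[0.2,0,0],0],
    [87,[0.3,0,0],0],
    [87,[0.4,0,0],0],
    [87,[0.4,0,0],0],
    [87,[0.4,0,0],0]
  ]
}}

```text
clock: 18.35
eef_pos: [0.5154, 0.1155, 0.0845]
orientation: [0.491, -0.493, 0.512, -0.504]
force: [0.5, 0.0, 0.9]
opening: 0.0873
```

```bash
python3 -c "
from h import *;s=st();A=axes(s);print(s['eef_pos'],s['q'].round(2),s['opening'],s['force'])
print(delta([.516,-.0265,.083]))"; python3 look.py w9 wrist
```

```text
[0.51542353 0.11548369 0.08453458] [ 0.01  0.64  1.83 -0.01  0.64  0.03] 0.08726754770398316 [0.53809466 0.00850353 0.85908542]
[0.9464 0.0169 0.0133]
18.35 [0.51542353 0.11548369 0.08453458] 0.08726754770398316 [0.53809466 0.00850353 0.85908542] yaw -90.6029018426494 y [ 0.033 -0.007 -0.999]
scale 1.5625
```

View pics/w9.png

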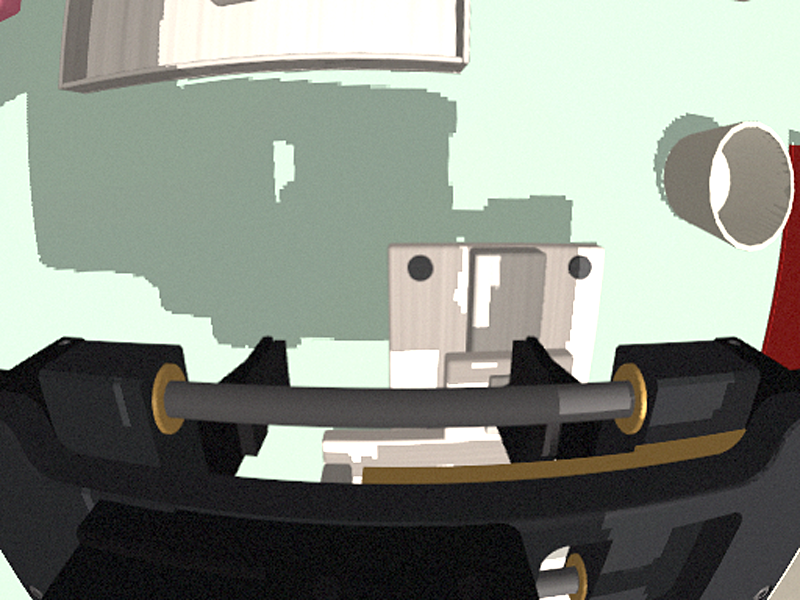

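The wrist view shows the right finger on the post, and the rail end uncovered behind the shuttle's tail edge at (508,352), so the push works. I'll continue and slow down near the end.

>>> {"op": "arm_command", "data": {
  "increments": [
    [87,[0.1,0.01,0.013],0],
    [87,[0.2,0.01,0.013],0],
    [87,[0.3,0.01,0.013],0],
    [87,[0.4,0.01,0.013],0],
    [87,[0.5,0.01,0.013],0],
    [87,[0.57,0.01,0.013],0],
    [87,[0.6,0.01,0.013],0],
    [87,[0.6,0.01,0.013],0]
  ]
}}

```text
clock: 19.07
eef_pos: [0.517, 0.0254, 0.0839]
orientation: [0.491, -0.492, 0.513, -0.504]
force: [-0.5, -0.4, 0.6]
opening: 0.0875
```

>>> {"op": "arm_command", "data": {
  "increments": [
    [87,[0.07,0,0],0],
    [87,[0.13,0,0],0],
    [87,[0.18,0,0],0],
    [87,[0.22,0,0],0],
    [87,[0.25,0,0],0],
    [87,[0.27,0,0],0],
    [87,[0.27,0,0],0],
    [87,[0.27,0,0],0]
  ]
}}

```text
clock: 19.73
eef_pos: [0.5169, -0.0157, 0.0843]
orientation: [0.49, -0.492, 0.513, -0.504]
force: [0.2, 0.4, -0.6]
opening: 0.0871
```

Run:
```python
from h import *
import pickle
s=st();A=axes(s);print(s['eef_pos'],s['opening'],s['force'],A.round(3));print(delta([.516,-.0265,.083]))
im=manip.get_image("wrist");pickle.dump(im,open("w10.pkl","wb"))
t=manip.get_image("top");c=manip.get_image("scene");pickle.dump((t,c),open("t10.pkl","wb"))
# montage: wrist rail part before/after not needed; view new wrist with scene crop
W=cv2.resize(im["frame"],(512,384));C=np.zeros((600,800,3),np.uint8);C[:384,:512]=W
B=cv2.resize(c["frame"][150:255,170:306],(288*1,222),interpolation=3);C[:222,512:]=B
B=cv2.resize(t["frame"][100:210,200:345],(285,216),interpolation=3);C[384:,:285]=B
cv2.imwrite("pics/m10.png",np.clip(C*1.2,0,255).astype(np.uint8))
```

```text
[ 0.51689361 -0.01565736  0.08430603] 0.08713763125935144 [ 0.19678378  0.43567899 -0.55744069] [[-0.011  0.034  0.999]
 [-1.    -0.008 -0.011]
 [ 0.008 -0.999  0.035]]
[ 0.0723  0.0091 -0.0055]
```

>>> {"op": "arm_command", "data": {
  "increments": [
    [87,[0.02,0,0],0],
    [87,[0.04,0,0],0],
    [87,[0.052,0,0],0],
    [87,[0.052,0,0],0],
    [87,[0.052,0,0],0]
  ]
}}

```text
clock: 20.3
eef_pos: [0.5166, -0.0232, 0.0843]
orientation: [0.491, -0.492, 0.513, -0.504]
force: [0.5, -0.1, -0.2]
opening: 0.0867
```

>>> {"op": "arm_command", "data": {
  "increments": [
    [87,[-0.3,0,-0.2],0],
    [87,[-0.6,0,-0.4],0],
    [87,[-0.9,0,-0.7],0],
    [87,[-0.9,-0.3,-0.9],0],
    [87,[-0.9,-0.6,-1.0],0],
    [87,[-0.9,-0.9,-1.0],0],
    [87,[-0.9,-0.9,-1.0],0]
  ]
}}

```text
clock: 20.88
eef_pos: [0.3611, 0.1148, 0.2139]
orientation: [0.492, -0.493, 0.512, -0.503]
force: [1.5, -0.4, 0.7]
opening: 0.0871
```

Run:
```python
from h import *
import pickle
s=st();A=axes(s);print(s['eef_pos'],s['opening'],s['force'],A.round(3))
im=manip.get_image("wrist")
t=manip.get_image("top");c=manip.get_image("scene");pickle.dump((t,c,im),open("t11.pkl","wb"))
B=cv2.resize(c["frame"][165:245,165:265],(500,400),interpolation=3)
D=cv2.resize(t["frame"][110:205,230:330],(300,285),interpolation=3)
W=cv2.resize(im["frame"],(300,225))
C=np.zeros((600,800,3),np.uint8);C[:400,:500]=B;C[:285,500:]=D;C[300:525,500:]=W
cv2.imwrite("pics/m11.png",np.clip(C*1.2,0,255).astype(np.uint8))
```

```text
[0.36106081 0.11483026 0.2139258 ] 0.08714570129390754 [ 1.46270474 -0.40937101  0.73091526] [[-0.01   0.031  0.999]
 [-1.    -0.008 -0.009]
 [ 0.008 -0.999  0.031]]
```

View pics/m11.png

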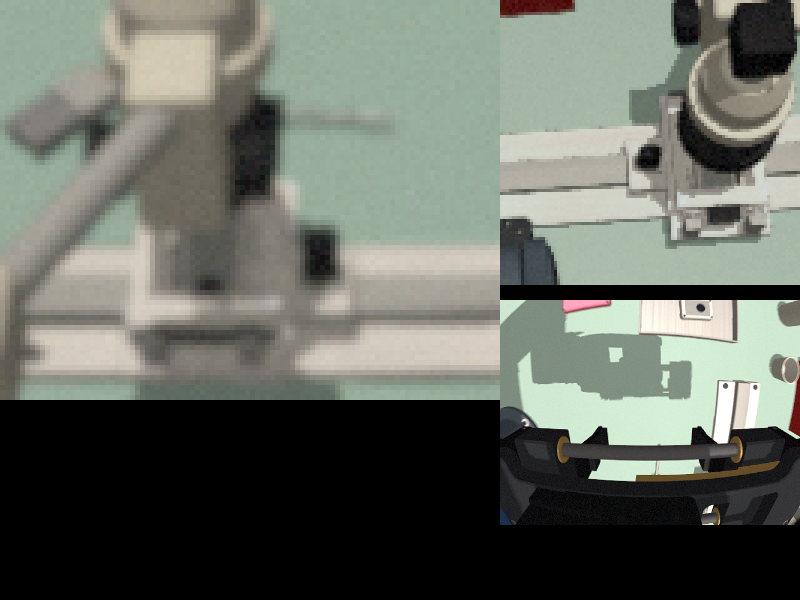

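Top panel: the posts are at (683,221) and (753,217), the tab at columns 706–736 on row 213, and the grip at (649,152). I'll compute the nest y from these.

Run:
```python
from h import *
import pickle
t,c,w=pickle.load(open("t11.pkl","rb"))
q=lambda u,v,z:onz(t,230+(u-500)/3-.333,110+v/3-.333,z).round(4)
print("posts",q(683,219,.086),q(753,215,.086),"tab",q(706,212,.0755),q(736,211,.0755),"plate front",q(670,240,.035),q(770,236,.035),"grip",q(649,152,.09))
F=t["frame"].max(2)
# tab dark blob & grip blob
for nm,p,z in [("tab",(721,213),.0755),("grip",(649,155),.09)]:
    u,v=230+(p[0]-500)/3,110+p[1]/3
    sub=F[int(v)-6:int(v)+7,int(u)-9:int(u)+10]; m=(sub<75).astype(np.uint8)
    n,l,s,ce=cv2.connectedComponentsWithStats(m); k=1+np.argmax(s[1:,4]); print(nm,s[k],onz(t,int(u)-9+ce[k][0],int(v)-6+ce[k][1],z).round(4))
# start: same tab-less, grip in top image at start
t0=pickle.load(open("ims0.pkl","rb"))["top"];F=t0["frame"].max(2)
u,v=350/1.5625,259/1.5625;sub=F[int(v)-6:int(v)+7,int(u)-9:int(u)+10];m=(sub<75).astype(np.uint8)
n,l,s,ce=cv2.connectedComponentsWithStats(m); k=1+np.argmax(s[1:,4]); print("grip0",s[k],onz(t0,int(u)-9+ce[k][0],int(v)-6+ce[k][1],.09).round(4))
q=lambda u,v,z:onz(c,165+u/5-.4,165+v/5-.4,z).round(4)
print("scene: frame side edges at hinge bar",q(132,310,.0755),q(284,306,.0755),"grip",q(320,232,.09))
```

```text
posts [ 0.4898 -0.0763  0.086 ] [ 0.4886 -0.1506  0.086 ] tab [ 0.4979 -0.1027  0.0755] [ 0.4966 -0.1347  0.0755] plate front [ 0.4786 -0.0654  0.035 ] [ 0.4747 -0.1755  0.035 ] grip [ 0.5647 -0.0466  0.09  ]
tab [ 5  3 11  7 62] [ 0.4942 -0.1207  0.0755]
grip [ 5  3  9  9 60] [ 0.5586 -0.0457  0.09  ]
grip0 [ 6  3  8  8 52] [0.5602 0.1305 0.09  ]
scene: frame side edges at hinge bar [ 0.6218 -0.1667  0.0755] [ 0.6198 -0.0699  0.0755] grip [ 0.5702 -0.0471  0.09  ]
```

Run:
```python
from h import *
import pickle
from scipy.optimize import least_squares
ims=[pickle.load(open("ims0.pkl","rb"))["top"],pickle.load(open("c6.pkl","rb"))[0]]
for im in ims:
  G=cv2.GaussianBlur(im["frame"].max(2).astype(np.float32),(0,0),.7)
  for c0 in ([.567,-.120],):
    E=[]
    for a in np.radians(np.arange(95,215,4)): # bearings toward camera
      d=np.array([np.cos(a),np.sin(a)])
      rs=np.arange(.038,.062,.0005)
      px=np.array([proj(im,[c0[0]+r*d[0],c0[1]+r*d[1],.158]) for r in rs],np.float32)
      val=cv2.remap(G,px[:,0],px[:,1],cv2.INTER_LINEAR).ravel()
      j=np.argmax(np.gradient(val)); 
      if 2<j<len(rs)-3: E.append([c0[0]+rs[j]*d[0],c0[1]+rs[j]*d[1],np.degrees(a)])
    E=np.array(E)
    for lo,hi in((95,215),(110,190),(95,160)):
      P=E[(E[:,2]>=lo)&(E[:,2]<=hi)]
      r=least_squares(lambda c:np.hypot(P[:,0]-c[0],P[:,1]-c[1])-.05,c0,loss="soft_l1",f_scale=.001)
      print(lo,hi,len(P),r.x.round(4),np.abs(r.fun).mean().round(4))
```

```text
95 215 30 [ 0.5675 -0.1216] 0.0014
110 190 20 [ 0.5666 -0.1225] 0.0011
95 160 17 [ 0.5666 -0.1224] 0.0004
95 215 30 [ 0.5675 -0.1217] 0.0014
110 190 20 [ 0.5667 -0.1227] 0.0011
95 160 17 [ 0.5669 -0.1223] 0.0005
```

Lens y ≈ -0.1225 and nest y ≈ -0.119, so about 3.5 mm more is needed.

>>> {"op": "arm_command", "data": {
  "increments": [
    [87,[0,0,0.3],0],
    [87,[0,0.2,0.6],0],
    [87,[0,0.5,0.9],0],
    [87,[0.1,0.75,1.0],0],
    [87,[0.4,0.83,1.0],0],
    [87,[0.6,0.83,1.0],0],
    [87,[0.6,0.83,1.0],0]
  ]
}}

```text
clock: 21.62
eef_pos: [0.5195, 0.0181, 0.0945]
orientation: [0.489, -0.491, 0.515, -0.504]
force: [0.6, -0.4, 0.5]
opening: 0.087
```

```bash
python3 -c "
from h import *;s=st();A=axes(s);print(s['eef_pos'],s['force'],A.round(3))
print(delta([.5166,-.0267,.0843]))"
```

```text
[0.51945761 0.01812584 0.09448021] [ 0.57616356 -0.37884094  0.52296683] [[-0.013  0.038  0.999]
 [-1.    -0.009 -0.012]
 [ 0.008 -0.999  0.038]]
[ 0.2985  0.0697 -0.018 ]
```

>>> {"op": "arm_command", "data": {
  "increments": [
    [87,[0.08,0.07,-0.015],0],
    [87,[0.16,0.07,-0.015],0],
    [87,[0.23,0.07,-0.015],0],
    [87,[0.27,0.07,-0.015],0],
    [87,[0.29,0.07,-0.015],0],
    [87,[0.297,0.07,-0.015],0],
    [87,[0.297,0.07,-0.015],0]
  ]
}}

```text
clock: 22.2
eef_pos: [0.5171, -0.0262, 0.0845]
orientation: [0.489, -0.491, 0.515, -0.504]
force: [0.4, -0.1, 0.5]
opening: 0.0872
```

```bash
python3 -c "
from h import *;s=st();A=axes(s);print(s['eef_pos'],s['force'])
print(delta([.5166,-.0267,.0843]))"
```

```text
[ 0.51706001 -0.02618682  0.08451897] [ 0.43764116 -0.13180642  0.47252304]
[ 0.0034  0.0014 -0.0031]
```

>>> {"op": "arm_command", "data": {
  "increments": [
    [87,[-0.3,0,-0.2],0],
    [87,[-0.6,0,-0.4],0],
    [87,[-0.9,-0.1,-0.7],0],
    [87,[-0.9,-0.5,-0.9],0],
    [87,[-0.9,-0.8,-1.0],0],
    [87,[-0.9,-1.0,-1.0],0],
    [87,[-0.9,-1.0,-1.0],0]
  ]
}}

```text
clock: 22.78
eef_pos: [0.3616, 0.1127, 0.227]
orientation: [0.49, -0.491, 0.514, -0.505]
force: [1.3, 0.3, 0.1]
opening: 0.0869
```

Run:
```python
from h import *
import pickle
t=manip.get_image("top");c=manip.get_image("scene");pickle.dump((t,c),open("t12.pkl","wb"))
told=pickle.load(open("t11.pkl","rb"))
for nm,(T,) in (("old",told[:1]),("new",(t,))):
  F=T["frame"].max(2);p=(303.7,181);sub=F[170:192,290:318];m=(sub<75).astype(np.uint8);n,l,s,ce=cv2.connectedComponentsWithStats(m)
  for k in range(1,n):
    if s[k,4]>30: print(nm,s[k],onz(T,290+ce[k][0],170+ce[k][1],.0755).round(4))
  sub=F[152:172,268:290];m=(sub<75).astype(np.uint8);n,l,s,ce=cv2.connectedComponentsWithStats(m)
  for k in range(1,n):
    if s[k,4]>30: print(nm,"grip",s[k],onz(T,268+ce[k][0],152+ce[k][1],.09).round(4))
im=pickle.load(open("ims0.pkl","rb"))["top"]
R_=lambda u,v:ray(im,375+(u-400)/4.6-.39,130+v/4.6-.39)
Z=lambda u,v,z:onz(im,375+(u-400)/4.6-.39,130+v/4.6-.39,z)
a,b=Z(430,225,.04),Z(632,320,.04)
e=b-a;print("front",a,b,np.linalg.norm(e))
yv=-e/np.linalg.norm(e); xv=np.array([-yv[1]*-1*-1,0,0])
xv=np.array([yv[1],-yv[0],0]); 
if xv[0]<0: xv=-xv
print("ctrl x yaw",np.degrees(np.arctan2(xv[1],xv[0])))
th=np.radians(25); n=np.array([-xv[0]*np.sin(th),-xv[1]*np.sin(th),np.cos(th)]); up=xv*np.cos(th)+np.array([0,0,np.sin(th)])
m=(a+b)/2
def onp(u,v,off):
    o,d=R_(u,v); q=m+n*off; return o+d*(((q-o)@n)/(d@n))
def loc(p): return (((p-m)@up).round(4),((p-m)@yv).round(4),((p-m)@n).round(4))
for nm,u,v,off in [("backL",527,60,0),("backR",722,142,0),("midtick Lin",558,175,0),("midtick Rin",600,195,0),("slot top",612,127,0),("midL out",510,153,0),("midR out",648,218,0),("knob line",565,233,.032),("knob",565,226,.032)]:
    p=onp(u,v,off);print(nm,p.round(4),loc(p))
pickle.dump((m,xv,yv,up,n),open("ctrl.pkl","wb"))
```

```text
old [ 9  8 11  7 62] [ 0.4942 -0.1207  0.0755]
old grip [ 7  6  9  9 60] [ 0.5586 -0.0457  0.09  ]
new [10  8 11  7 62] [ 0.494  -0.1238  0.0755]
new grip [ 8  6  9  9 62] [ 0.5585 -0.0486  0.09  ]
front [ 0.49139329 -0.38085402  0.04      ] [ 0.41179316 -0.51393701  0.04      ] 0.15507179578901392
ctrl x yaw -30.884658491831626
backL [ 0.5921 -0.4459  0.0959] (np.float64(0.1322), np.float64(0.0734), np.float64(0.0))
backR [ 0.5224 -0.5704  0.0978] (np.float64(0.1367), np.float64(-0.0692), np.float64(0.0))
midtick Lin [ 0.5143 -0.4657  0.0695] (np.float64(0.0697), np.float64(0.0164), np.float64(-0.0))
midtick Rin [ 0.4977 -0.493   0.0693] (np.float64(0.0694), np.float64(-0.0155), np.float64(0.0))
slot top [ 0.5413 -0.5006  0.0886] (np.float64(0.115), np.float64(0.0004), np.float64(-0.0))
midL out [ 0.5328 -0.4345  0.0694] (np.float64(0.0696), np.float64(0.0528), np.float64(0.0))
midR out [ 0.4787 -0.5239  0.0691] (np.float64(0.069), np.float64(-0.0518), np.float64(-0.0))
knob line [ 0.4692 -0.4572  0.0847] (np.float64(0.0372), np.float64(0.0006), np.float64(0.032))
knob [ 0.4738 -0.4572  0.0865] (np.float64(0.0415), np.float64(0.0029), np.float64(0.032))
```

The nest is now at y ≈ -0.1225 by the grip, matching the lens. The dimmer's mid tick is at slope coordinate 0.0695 and the knob line at 0.037 (controller yaw about -31°). I'll move over to it, passing in front of the microscope.

>>> {"op": "arm_command", "data": {
  "increments": [
    [60,[0.25,0,0.1],0],
    [40,[0.5,0,0.2],0],
    [40,[0.75,0,0.2],0],
    [40,[1.0,0,0.2],0],
    [40,[1.0,0,0.2],0],
    [40,[1.0,0,0.2],0]
  ]
}}

```text
clock: 23.38
eef_pos: [0.3931, -0.0392, 0.2331]
orientation: [0.486, -0.488, 0.518, -0.507]
force: [0.3, 1.3, -0.4]
opening: 0.0549
```

>>> {"op": "arm_command", "data": {
  "increments": [
    [40,[0.25,0,0],0],
    [40,[0.5,0,0],0],
    [40,[0.75,0,0],0],
    [40,[1.0,0,0],0],
    [40,[1.0,0,0],0],
    [40,[1.0,0,0],0]
  ]
}}

```text
clock: 23.88
eef_pos: [0.3914, -0.1895, 0.2339]
orientation: [0.485, -0.489, 0.518, -0.507]
force: [-0.8, 0.7, -0.2]
opening: 0.0399
```

>>> {"op": "arm_command", "data": {
  "increments": [
    [40,[0.25,0,0],-0.03],
    [40,[0.5,0,0.1],-0.06],
    [40,[0.75,0,0.2],-0.1],
    [40,[0.9,0,0.3],-0.13],
    [40,[0.9,0,0.3],-0.17],
    [40,[0.9,0,0.3],-0.2],
    [40,[0.9,0,0.3],-0.23],
    [40,[0.9,0,0.3],-0.26]
  ]
}}

```text
clock: 24.55
eef_pos: [0.4347, -0.3217, 0.2363]
orientation: [-0.652, 0.246, -0.279, 0.661]
force: [-0.2, 1.1, 0.6]
opening: 0.04
```

Run:
```python
from h import *
import pickle
m,xv,yv,up,n=pickle.load(open("ctrl.pkl","rb"))
s=st();A=axes(s);print(s['eef_pos'],s['force'],A.round(3),"yaw",np.degrees(np.arctan2(A[1,0],A[0,0])),s['q'].round(2))
Q=m+up*.0375+n*.022;print("Q",Q,"TCP",Q+[0,0,.012],"up",up,"hover delta",delta(Q+[0,0,.08]))
```

```text
[ 0.43474497 -0.32171448  0.23625359] [-0.21328492  1.13570602  0.64653423] [[ 0.723  0.049  0.689]
 [-0.69  -0.006  0.724]
 [ 0.039 -0.999  0.03 ]] yaw -43.6668312558854 [-0.86  0.41  1.68  0.04  1.01 -1.69]
Q [ 0.47278133 -0.46006863  0.07578696] TCP [ 0.47278133 -0.46006863  0.08778696] up [ 0.7777955  -0.46521819  0.42261826] hover delta [ 0.7986  0.5534 -0.5087]
```

>>> {"op": "arm_command", "data": {
  "increments": [
    [40,[0.2,0,-0.15],-0.03],
    [40,[0.4,0,-0.3],-0.071],
    [40,[0.6,0.2,-0.4],-0.071],
    [40,[0.8,0.4,-0.51],-0.071],
    [40,[0.8,0.55,-0.51],-0.071],
    [40,[0.8,0.55,-0.51],-0.071],
    [40,[0.8,0.55,-0.51],-0.071]
  ]
}}

```text
clock: 25.13
eef_pos: [0.4729, -0.4562, 0.1537]
orientation: [-0.677, 0.172, -0.202, 0.686]
force: [0.6, 0.2, 0.4]
opening: 0.0398
```

```bash
python3 look.py w13 wrist; python3 -c "
from h import *;print(delta([.4715,-.460,.0878]),axes().round(3))"
```

```text
25.1333 [ 0.47287628 -0.45616172  0.15372193] 0.039823704868746174 [0.64851388 0.20834017 0.39246431] yaw -30.737078351455168 y [ 0.045  0.001 -0.999]
scale 1.5625
[-0.0198  0.4517 -0.033 ] [[ 0.859  0.047  0.51 ]
 [-0.511 -0.002  0.86 ]
 [ 0.041 -0.999  0.022]]
```

View pics/w13.png

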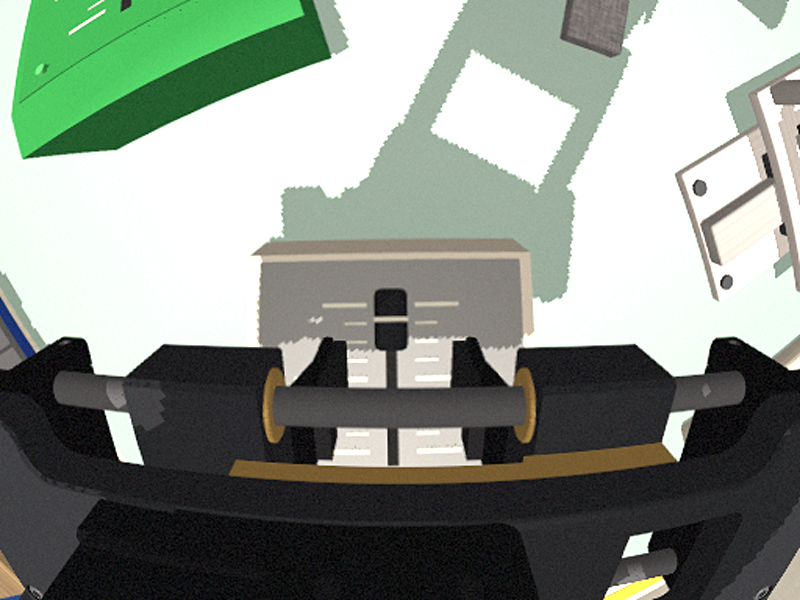

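The wrist view shows the panel front edge spanning (262,258)–(529,254), the knob line at (391,319) and the lowest long ticks at row 304. The knob lies between the fingers.

Run:
```python
from h import *
import pickle
m,xv,yv,up,n=pickle.load(open("ctrl.pkl","rb"))
im=pickle.load(open("w13.pkl","rb"));k=1.5625
def onp(u,v,off):
    o,d=ray(im,(u+.5)/k-.5,(v+.5)/k-.5,True);q=m+n*off;return o+d*(((q-o)@n)/(d@n))
loc=lambda p:(((p-m)@up).round(4),((p-m)@yv).round(4))
for nm,u,v,o in [("FL",262,258,0),("FR",529,254,0),("tick0L",366,305,0),("tick0R",415,303,0),("tick1L",366,324,0),("tick3",366,360,0),("line",391,319,.032),("mid ticks?",366,378,0),("knob near end",391,290,.032),("knob far",391,350,.032)]: print(nm,onp(u,v,o).round(4),loc(onp(u,v,o)))
```

```text
FL [ 0.4169 -0.5107  0.0413] (np.float64(0.003), np.float64(-0.0721))
FR [ 0.4934 -0.3794  0.0405] (np.float64(0.0011), np.float64(0.0798))
tick0L [ 0.4682 -0.4723  0.0526] (np.float64(0.0298), np.float64(-0.0128))
tick0R [ 0.4811 -0.4489  0.0522] (np.float64(0.0288), np.float64(0.0139))
tick1L [ 0.4762 -0.4771  0.057 ] (np.float64(0.0401), np.float64(-0.0128))
tick3 [ 0.4914 -0.4862  0.0652] (np.float64(0.0597), np.float64(-0.0129))
line [ 0.4711 -0.4584  0.0857] (np.float64(0.0396), np.float64(0.0006))
mid ticks? [ 0.499  -0.4908  0.0694] (np.float64(0.0695), np.float64(-0.013))
knob near end [ 0.4603 -0.4519  0.0799] (np.float64(0.0257), np.float64(0.0006))
knob far [ 0.4824 -0.4653  0.0919] (np.float64(0.0543), np.float64(0.0005))
```

>>> {"op": "arm_command", "data": {
  "increments": [
    [40,[0,0.1,-0.031],0],
    [40,[0,0.22,-0.031],0],
    [40,[0,0.34,-0.031],0],
    [40,[0,0.43,-0.031],0],
    [40,[0,0.43,-0.031],0],
    [40,[0,0.43,-0.031],0]
  ]
}}

```text
clock: 25.68
eef_pos: [0.4744, -0.4603, 0.092]
orientation: [-0.678, 0.171, -0.203, 0.685]
force: [-0.1, -0.9, 0.1]
opening: 0.0398
```

>>> {"op": "arm_command", "data": {
  "increments": [
    [5,[0,0,0],0],
    [5,[0,0,0],0],
    [5,[0,0,0],0],
    [5,[0,0,0],0],
    [5,[0,0,0],0],
    [5,[0,0,0],0],
    [5,[0,0,0],0]
  ],
  "squeeze": 15
}}

```text
clock: 26.27
eef_pos: [0.4747, -0.4604, 0.0927]
orientation: [-0.678, 0.17, -0.203, 0.685]
force: [-0.6, 1.5, 4.4]
opening: 0.0157
```

Run:
```python
from h import *
import pickle
m,xv,yv,up,n=pickle.load(open("ctrl.pkl","rb"))
s=st();print(s['eef_pos'],s['opening'],s['force']);print(delta(s['eef_pos']+up*.0305),axes(s).round(3))
```

```text
[ 0.47471712 -0.46042253  0.09273602] 0.015749815793813845 [-0.56710332  1.49586624  4.40334594]
[ 0.1877 -0.0781  0.001 ] [[ 0.859  0.048  0.509]
 [-0.509 -0.003  0.861]
 [ 0.042 -0.999  0.022]]
```

Gripped on the knob (15.7 mm opening). Next is the drag along the slope.

>>> {"op": "arm_command", "data": {
  "increments": [
    [5,[0.05,-0.021,0],0],
    [5,[0.1,-0.042,0],0],
    [5,[0.15,-0.062,0],0],
    [5,[0.18,-0.075,0],0],
    [5,[0.188,-0.078,0],0],
    [5,[0.188,-0.078,0],0],
    [5,[0.188,-0.078,0],0]
  ]
}}

```text
clock: 26.85
eef_pos: [0.4995, -0.4749, 0.1061]
orientation: [-0.678, 0.169, -0.204, 0.685]
force: [0.4, 2.7, 3.8]
opening: 0.0161
```

>>> {"op": "arm_command", "data": {
  "increments": [
    [35,[0,0,0],0],
    [35,[0,0,0],0],
    [35,[0,0,0],0],
    [35,[0,-0.15,0],0],
    [35,[0,-0.3,0],0],
    [35,[0.1,-0.35,0],0],
    [35,[0.1,-0.35,0],0]
  ]
}}

```text
clock: 27.43
eef_pos: [0.5123, -0.4858, 0.1626]
orientation: [-0.68, 0.167, -0.207, 0.683]
force: [-0.1, -1.2, -0.1]
opening: 0.0348
```

```bash
python3 look.py w14 wrist 130 120 380 310
```

```text
27.4333 [ 0.51230655 -0.4857839   0.16261247] 0.03479726775381231 [-0.06210075 -1.23251235 -0.08512093] yaw -30.67134822412523 y [ 0.056 -0.012 -0.998]
scale 3.1578947368421053
```

View pics/w14.png

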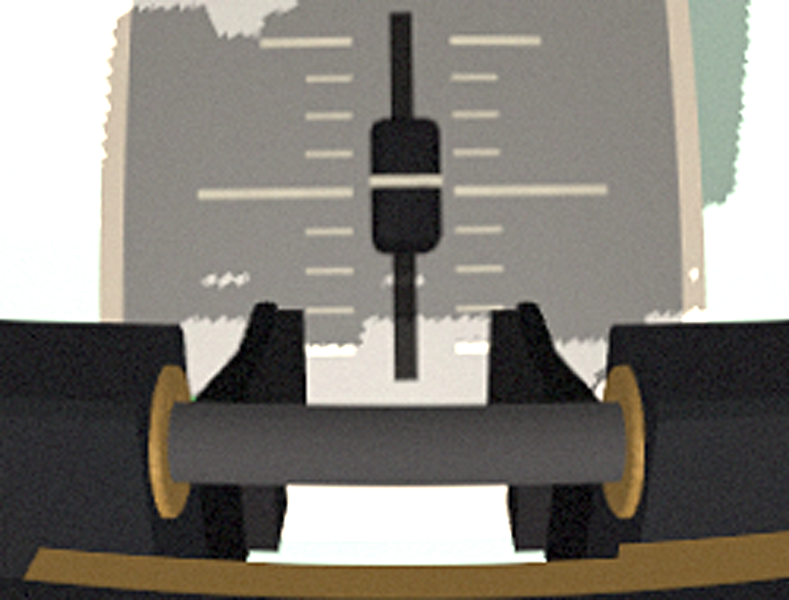

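The view shows the knob line at (405,181) and the long middle ticks at (275,193) and (530,189), with the 0 ticks at row 41. I'll correct for parallax.

Run:
```python
from h import *
import pickle
m,xv,yv,up,n=pickle.load(open("ctrl.pkl","rb"))
im=pickle.load(open("w14.pkl","rb"));k=3.15789
def onp(u,v,off):
    o,d=ray(im,130+(u+.5)/k-.5,120+(v+.5)/k-.5,True);q=m+n*off;return o+d*(((q-o)@n)/(d@n))
loc=lambda p:(((p-m)@up).round(4),((p-m)@yv).round(4))
for nm,u,v,o in [("0L",305,42,0),("0R",495,40,0),("mL",352,192,0),("mR",456,190,0),("+1L",330,232,0),("line",405,181,.032),("k near",405,120,.032),("k far",405,250,.032)]: print(nm,loc(onp(u,v,o)))
s=st();print(delta([.501,-.4757,.106]),delta(s['eef_pos']+up*.01),axes(s).round(3))
print("now->grasp pose", delta([.4995,-.4749,.1061]))
```

```text
0L (np.float64(0.0287), np.float64(-0.0248))
0R (np.float64(0.028), np.float64(0.0256))
mL (np.float64(0.0688), np.float64(-0.0121))
mR (np.float64(0.0683), np.float64(0.0146))
+1L (np.float64(0.0791), np.float64(-0.0177))
line (np.float64(0.0705), np.float64(0.0006))
k near (np.float64(0.0566), np.float64(0.0006))
k far (np.float64(0.0859), np.float64(0.0005))
[-0.1023  0.3602  0.0077] [ 0.0617 -0.0252  0.0003] [[ 0.859  0.052  0.509]
 [-0.509 -0.008  0.861]
 [ 0.049 -0.999  0.02 ]]
now->grasp pose [-0.1136  0.359   0.0072]
```

Knob reads 0.042, which is 2 mm high (the TCP travel of 31.7 mm agrees). I'll regrasp and correct.

>>> {"op": "arm_command", "data": {
  "increments": [
    [35,[-0.114,0.1,0.007],0],
    [35,[-0.114,0.22,0.007],0],
    [35,[-0.114,0.32,0.007],0],
    [35,[-0.114,0.36,0.007],0],
    [35,[-0.114,0.36,0.007],0],
    [35,[-0.114,0.36,0.007],0]
  ]
}}

```text
clock: 27.98
eef_pos: [0.499, -0.4745, 0.105]
orientation: [-0.679, 0.169, -0.205, 0.684]
force: [0.9, -0.1, 0.3]
opening: 0.0349
```

>>> {"op": "arm_command", "data": {
  "increments": [
    [5,[0,0,0],0],
    [5,[0,0,0],0],
    [5,[0,0,0],0],
    [5,[0,0,0],0],
    [5,[0,0,0],0],
    [5,[0,0,0],0]
  ]
}}

```text
clock: 28.48
eef_pos: [0.4993, -0.4747, 0.1058]
orientation: [-0.679, 0.168, -0.205, 0.684]
force: [0.0, 1.1, 2.9]
opening: 0.0162
```

>>> {"op": "arm_command", "data": {
  "increments": [
    [5,[-0.006,0.003,0],0],
    [5,[-0.012,0.005,0],0],
    [5,[-0.012,0.005,0],0],
    [5,[-0.012,0.005,0],0]
  ]
}}

```text
clock: 28.82
eef_pos: [0.4981, -0.474, 0.1052]
orientation: [-0.68, 0.168, -0.205, 0.684]
force: [1.4, 0.5, 1.7]
opening: 0.0158
```

>>> {"op": "arm_command", "data": {
  "increments": [
    [5,[-0.004,0.002,0],0],
    [5,[-0.004,0.002,0],0],
    [5,[-0.004,0.002,0],0]
  ]
}}

```text
clock: 29.07
eef_pos: [0.4976, -0.4737, 0.1049]
orientation: [-0.68, 0.168, -0.205, 0.684]
force: [2.0, -0.5, 2.7]
opening: 0.0161
```

>>> {"op": "arm_command", "data": {
  "increments": [
    [35,[0,0,0],0],
    [35,[0,0,0],0],
    [35,[0,0,0],0],
    [35,[0,-0.15,0],0],
    [35,[0,-0.3,0],0],
    [35,[0.1,-0.35,0],0],
    [35,[0.1,-0.35,0],0]
  ]
}}

```text
clock: 29.65
eef_pos: [0.51, -0.4836, 0.1612]
orientation: [-0.681, 0.165, -0.208, 0.682]
force: [-0.4, -0.1, 1.8]
opening: 0.0345
```

Run:
```python
from h import *
import pickle
m,xv,yv,up,n=pickle.load(open("ctrl.pkl","rb"))
s=st();print(s['eef_pos'],s['opening'])
im=manip.get_image("wrist");pickle.dump(im,open("w15.pkl","wb"))
G=im["frame"].astype(float).mean(2)
def scan(lat,off,a,b):
    ss=np.arange(a,b,.0002);px=np.array([proj(im,m+up*x+yv*lat+n*off,True) for x in ss],np.float32)
    v=cv2.remap(G.astype(np.float32),px[:,0],px[:,1],1).ravel();w=np.clip(v-np.median(v)-10,0,None);j=v.argmax()
    w[np.abs(ss-ss[j])>.002]=0
    return (w@ss/w.sum()).round(4)
print("line",[scan(l,.032,.06,.08) for l in(-.003,.0006,.004)],"mid",[scan(l,0,.064,.074) for l in(-.03,-.02,.02,.03)],"0",[scan(l,0,.024,.034) for l in(-.02,.02)])
t=manip.get_image("top");c=manip.get_image("scene")
C=np.zeros((600,800,3),np.uint8);C[:300,:400]=cv2.resize(t["frame"],(400,300),interpolation=3);C[:300,400:]=cv2.resize(c["frame"],(400,300),interpolation=3)
C[300:,:400]=cv2.resize(t["frame"][100:210,200:345],(400,300),interpolation=3);C[300:,400:]=cv2.resize(c["frame"][150:260,150:297],(400,300),interpolation=3)
cv2.imwrite("pics/fin.png",np.clip(C*1.2,0,255).astype(np.uint8))
F=t["frame"].max(2)
for nm,(x0,x1,y0,y1),z in [("tab",(290,318,170,192),.0755),("grip",(268,290,152,172),.09)]:
  nn,l,ss,ce=cv2.connectedComponentsWithStats((F[y0:y1,x0:x1]<75).astype(np.uint8))
  for k in range(1,nn):
    if ss[k,4]>30: print(nm,onz(t,x0+ce[k][0],y0+ce[k][1],z).round(4))
```

```text
[ 0.50998732 -0.48364754  0.16121802] 0.034532416636286645
line [np.float64(0.0683), np.float64(0.0682), np.float64(0.0682)] mid [np.float64(0.069), np.float64(0.0689), np.float64(0.0685), np.float64(0.0684)] 0 [np.float64(0.0287), np.float64(0.0282)]
tab [ 0.4812 -0.1383  0.0755]
grip [ 0.5585 -0.0486  0.09  ]
```

The dimmer line is at 0.0682 against the mid tick at 0.0687, so 0.5 mm off. The tab blob differs from before, so I'll compare that patch numerically.

Run:
```python
from h import *
import pickle
a=pickle.load(open("t12.pkl","rb"))[0]["frame"];t=manip.get_image("top");b=t["frame"]
F=b.max(2)
for nm,G in(("then",a.max(2)),("now",F)):
  nn,l,ss,ce=cv2.connectedComponentsWithStats((G[170:192,290:318]<75).astype(np.uint8));print(nm,ss[1:].tolist(),ce[1:].round(1).tolist())
d=np.abs(a.astype(int)-b).max(2)[100:200,260:340]
print("diff blobs"); nn,l,ss,ce=cv2.connectedComponentsWithStats((d>35).astype(np.uint8))
print(ss[1:][ss[1:,4]>8].tolist(),"offset 260,100")
print(a.max(2)[176:188,298:314].tolist());print(F[176:188,298:314].tolist())
```

```text
then [[20, 0, 1, 1, 1], [10, 8, 11, 7, 62], [23, 13, 5, 5, 16], [2, 15, 5, 4, 12]] [[20.0, 0.0], [15.0, 11.0], [24.6, 15.6], [3.7, 17.2]]
now [[20, 0, 1, 1, 1], [10, 8, 11, 7, 60], [15, 9, 13, 13, 96], [2, 14, 1, 1, 1], [2, 16, 5, 4, 11]] [[20.0, 0.0], [15.1, 11.0], [22.7, 17.0], [2.0, 14.0], [4.0, 17.5]]
diff blobs
[[28, 56, 52, 44, 983]] offset 260,100
[[176, 175, 177, 176, 174, 175, 176, 176, 177, 176, 177, 175, 177, 178, 179, 175], [176, 174, 175, 171, 170, 170, 170, 167, 169, 170, 170, 170, 172, 170, 173, 169], [172, 168, 166, 136, 103, 122, 97, 87, 81, 77, 67, 53, 48, 94, 99, 96], [102, 77, 43, 34, 32, 38, 35, 35, 35, 34, 36, 39, 36, 113, 109, 121], [124, 102, 48, 33, 32, 36, 33, 31, 32, 35, 38, 39, 38, 114, 119, 102], [118, 101, 51, 35, 36, 32, 39, 37, 34, 33, 26, 35, 38, 109, 119, 107], [125, 103, 55, 33, 38, 34, 37, 37, 38, 36, 31, 34, 39, 95, 115, 85], [112, 118, 65, 41, 39, 46, 44, 44, 42, 41, 65, 67, 58, 132, 109, 71], [111, 116, 77, 62, 61, 74, 74, 78, 81, 93, 134, 148, 126, 122, 86, 64], [115, 118, 121, 120, 119, 118, 117, 127, 131, 131, 130, 170, 134, 118, 86, 63], [11
[... 352 characters left out ...]
 103, 87, 89, 81, 73, 61, 53, 103, 105, 101], [106, 80, 45, 33, 34, 39, 39, 38, 40, 35, 36, 38, 39, 117, 118, 127], [133, 109, 55, 40, 35, 39, 40, 39, 37, 38, 33, 40, 38, 119, 129, 107], [129, 107, 57, 32, 36, 41, 37, 34, 39, 35, 36, 39, 40, 116, 129, 118], [132, 107, 56, 34, 43, 41, 44, 43, 42, 41, 38, 40, 40, 103, 120, 80], [118, 123, 69, 40, 46, 44, 48, 49, 50, 55, 70, 70, 61, 135, 86, 52], [121, 125, 83, 63, 67, 80, 82, 82, 82, 100, 142, 155, 129, 75, 54, 58], [122, 126, 129, 128, 128, 126, 128, 136, 139, 138, 136, 167, 102, 51, 55, 61], [124, 137, 141, 142, 141, 139, 139, 181, 188, 185, 169, 95, 52, 56, 58, 61], [181, 188, 187, 188, 188, 187, 183, 183, 181, 157, 86, 52, 56, 59, 57, 66]]
```

The tab blob is identical. The new dark blob beside it is the arm or its shadow. I'll rise clear and hand in.

>>> {"op": "arm_command", "data": {
  "increments": [
    [35,[0,-0.3,0],0],
    [35,[0,-0.5,0],0],
    [35,[0,-0.5,0],0],
    [35,[0,-0.5,0],0],
    [35,[0,-0.5,0],0]
  ]
}}

```text
clock: 30.27
eef_pos: [0.5018, -0.4783, 0.2299]
orientation: [-0.678, 0.17, -0.203, 0.685]
force: [-0.5, 1.3, -0.1]
opening: 0.0352
```

```bash
python3 -c "
from h import *;s=st();print(s['clock'],s['eef_pos'],s['force'],abs(s['qvel']).max());print(manip.hand_in())"
```

```text
30.2667 [ 0.50183751 -0.47834259  0.22993288] [-0.48103327  1.28885992 -0.14915182] 0.02259759801764464
the job is handed in; nothing more can be done
None
```

The job is done in the order asked and handed in at 30.3 s of the 72 s allowed; the hand-in gives no verdict.

- **Housing:** at first its far end rode on the nest's far lip. I regrasped it and shifted it about 3 mm. A fingertip touch then met its top at 64 mm, which is the right height for lying flat.
- **Hold-down frame:** pressed shut. Afterwards its tab front read x = 0.4865 m against 0.487 m expected, and the tab had not moved in the last picture. The press read 92.6 N at the wrist through the fingertips, far more than needed but under the 120 N limit. It also dragged the shuttle about 6 mm toward the microscope.
- **Shuttle:** the moves could not lean the gripper, so I pushed the grip post from its +y side with one finger, keeping clear of the microscope. The nest ended at y ≈ -0.1225 m. The lens measured -0.122 to -0.124 m, so two views disagree by about 2 mm. The tab blob gave -0.124 m for the nest.
- **Dimmer:** the first drag went 2 mm too far and I corrected it. The knob line ended about 0.5 mm below the middle tick.

I viewed 13 pictures, three over the budget of 10.

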